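Drive the worn drill bushes out of a drilling jig

TASK

The beech drilling jig has worn steel drill bushes pressed into some of its bores. Set the two wooden blocks on the bench, one at each short end of the grey tray, lay the jig flat across them lengthwise over the tray, let go, and drive every bush straight down and out of its bore into the tray with the guarded steel drift, never with the fingers. When the jig is stripped, put the drift back upright in its stand and lay the jig flat on the bench on the robot's side of the tray, clear of tray and blocks; the bushes stay in the tray and the red cup stays where it is.

Things in the scene. Friction and masses are not known exactly. Their poses are not given: they have to be found in the camera images.
- jig: drilling jig, a beech bar 350 long x 50 wide x 28 mm thick, 0.3 kg, lying flat. Origin: centre of its underside; y along its length, x across, z up. Five 20 mm bores go straight down through it on its centreline, at y = -80, -40, 0, +40, +80 mm; each is empty or holds a bush. Grip it across its 50 mm width at mid length. A bush can come out below only when the jig is on raised supports.
- bore1 (a point): centre of the top mouth of bore 1 of the jig (y = -80 mm along it)
- bore2 (a point): centre of the top mouth of bore 2 of the jig (y = -40 mm along it)
- bore3 (a point): centre of the top mouth of bore 3 of the jig (y = 0 mm along it)
- bore4 (a point): centre of the top mouth of bore 4 of the jig (y = +40 mm along it)
- bore5 (a point): centre of the top mouth of bore 5 of the jig (y = +80 mm along it)
- bush1: worn drill bush, a plain dark steel sleeve 20 mm outside, 10 mm inside, 28 mm long, 55 g, at the start pressed into bore 1, flush with both faces of the jig; absent (None) in some starts, that bore then being empty. Origin: its centre; z along its axis. It is tight: a downward push of 10 to 20 N gets it moving, less keeps it moving, and it drops when nearly out. It may creep down a few mm by itself.
- bush2: worn drill bush, a plain dark steel sleeve 20 mm outside, 10 mm inside, 28 mm long, 55 g, at the start pressed into bore 2, flush with both faces of the jig; absent (None) in some starts, that bore then being empty. Origin: its centre; z along its axis. It is tight: a downward push of 10 to 20 N gets it moving, less keeps it moving, and it drops when nearly out. It may creep down a few mm by itself.
- bush3: worn drill bush, a plain dark steel sleeve 20 mm outside, 10 mm inside, 28 mm long, 55 g, at the start pressed into bore 3, flush with both faces of the jig; absent (None) in some starts, that bore then being empty. Origin: its centre; z along its axis. It is tight: a downward push of 10 to 20 N gets it moving, less keeps it moving, and it drops when nearly out. It may creep down a few mm by itself.
- bush4: worn drill bush, a plain dark steel sleeve 20 mm outside, 10 mm inside, 28 mm long, 55 g, at the start pressed into bore 4, flush with both faces of the jig; absent (None) in some starts, that bore then being empty. Origin: its centre; z along its axis. It is tight: a downward push of 10 to 20 N gets it moving, less keeps it moving, and it drops when nearly out. It may creep down a few mm by itself.
- bush5: worn drill bush, a plain dark steel sleeve 20 mm outside, 10 mm inside, 28 mm long, 55 g, at the start pressed into bore 5, flush with both faces of the jig; absent (None) in some starts, that bore then being empty. Origin: its centre; z along its axis. It is tight: a downward push of 10 to 20 N gets it moving, less keeps it moving, and it drops when nearly out. It may creep down a few mm by itself.
- tray: fixed shallow grey sheet-metal tray, 90 (x) x 210 (y) mm outside, 22 mm high, 3 mm walls and floor. Origin: centre of its underside on the bench; y along its length, x away from the robot. It catches the bushes.
- block_a: loose plain offcut of square wooden post, 60 x 60 mm in section and 100 mm long, 0.19 kg, lying on the bench. Origin: its centre (30 mm above the bench), x along its length; any long face may be up. Grip it across 60 mm near its top. For the job it lies just off a short end of the tray, parallel to that end (its centre 138 to 148 mm from the tray's centre along the tray's y), and carries the jig on its top.
- block_b: a second block, same as block_a; either block may go to either end of the tray.
- drift: round steel drift upright in its stand, 106 mm long, 0.33 kg. Origin: tip of its nose; z up along it. Nose 14 mm dia from z 0 to 36 mm, rubber hand guard 36 dia to 44, neck 24 dia to 96, head 34 dia to 106. Grip the neck from above; fingertips may rest on the guard. The nose has 3 mm of play all round in a bore; once the guard meets the jig, the nose stands 8 mm out below and the bush has dropped.
- stand: fixed dark wooden block 80 x 80 x 55 mm high with a 20 mm through hole in the middle of its top, in which the drift's nose stands, the hand guard resting on the block's top. Origin: centre of its underside.
- stand_hole (a point): centre of the mouth of the stand's hole, on its top face, 55 mm above the bench; the drift's nose tip is 36 mm below it when the drift is home
- red_cup: bystander: red silicone cup 72 mm across the rim, 75 mm high, upright beyond the tray; leave it alone. Origin: centre of its foot.
- mitre_clamp: bystander: fixed mitre clamp, base 150 x 150 mm, up to 60 mm high with its knob, beyond the tray to the left. Origin: centre of its underside.
- acrylic_box: bystander: fixed clear acrylic box 110 x 150 x 60 mm with a closed hinged lid whose knob reaches 100 mm, beyond the tray to the right. Origin: centre of its underside.

How it is judged:
By the outcome, as a careful person would: the job done as asked, in the order asked, and still so for the second after the job is handed in, with the robot touching nothing.
Of bush1, bush2, bush3, bush4, bush5 only 3 to 5 are there at a start; the rules pass over those that are not, and their reading is None.
At some moment in a run one of block_a, block_b may be knocked a few centimetres aside while the robot is not near it.
Once in a run the grip may slacken for a moment while it holds something.
It also fails if it takes over 210 s, if anything falls off the work surface, if the arm or the gripper's body presses on something with over 40 N, if the wrist force passes 120 N, or if a joint passes its speed limit or range.

ROBOT

A 6-joint arm with a two-finger parallel gripper is mounted at the origin on the work surface. World frame = base frame: x ahead of the robot, y to its left, z up, the work surface at z = 0. Lengths are in m, angles in degrees, forces in N, time in s.
With the tool pointing down it reaches from about 0.35 to 0.875 m from the base axis. Payload 4.2 kg.
Tool frame: the origin (TCP) lies between the finger pads; the fingertips stand 19 mm ahead of it and the grasp point (between the pads) is the TCP; z points along the fingers, y is the line along which they close (so a half turn about z gives the same grasp; the last joint's range is limited). The gripper opens to 87 mm and grips with 3 to 60 N. Pads are 19 mm wide; open, the fingers measure 117 mm over their backs; the gripper's body (75 mm by 190 mm) begins 51 mm behind the grasp point.
Start: joints at [-49.756, 22.042, 0.453, 0, -68.411, -14.817], TCP at [0.268, -0.564, 0.242] pointing down, gripper open.
Joint ranges: [-179.83, 179.83], [-69.29, 118.12], [-61.27, 80.66], [-181.25, 117.63], [-171.15, -9.14], [-177.46, 177.46]. Speed limits (degrees/s): [159.86, 159.86, 180, 180, 180, 180].

INTERFACE

Orientations are given as a 3x3 rotation matrix whose columns are the frame's x, y, z axes.
In Python, from station import r gives the robot as it stands.
- The arm moves only by the tool drive_tool, never from a script. Its argument "steps" is one flat list of numbers, 7 for each row, row after row: the turn, a rotation vector about the tool's x, y, z in rad, then the shift along the tool's x, y, z in m, then the opening, from 0 (shut) to 1 (fully open). A call has 1 to 10 rows; each row shifts and turns the commanded pose from where the row before left it, along the tool's axes as they then stand; what a row does not reach is not made up. A row lasts 1/12 s, in which the tool goes at most 41.7 mm and 7.16 degrees, less where a joint would pass 70% of its speed; a pose out of reach is approached as far as the arm can. A call is refused whole if a number of a shift passes 0.0417 or a number of a turn 0.125, either way. A call with a gripper value outside its range is refused whole. The fingers move at their own pace and stop on an object; the grip force is fixed at half the most. Time passes only in rows, so rows that do not move let the fingers close. It gives the time, the measured TCP pose, the force, the opening and the grip force at its end, in the units of the state.
- r.sense(): the state, without advancing time (a new reading comes with each control period).
- r.capture(name): name is "scene" or "top" or "wrist"; returns the picture (420x560x3 uint8, blue, green, red); there is no depth.
- r.camera_params(name): a dict with "camera_matrix" (3x3 intrinsics, pixels), "extrinsics" (4x4, takes a point from world to camera coordinates). Camera axes: x right, y down, z forward; pixel columns grow to the right and rows downward; lengths in m; the calibration is good to about 2 mm. A picture is of the moment at which its call begins: read the wrist's pose just before it. camera_params takes no time and is no camera call; for the wrist camera it gives the pose at the moment of the call.
- r.finish_job(): hands the job in; it is judged then, once.
The state is a dict: "time_s": time; "joints": joint angles; "joint_velocities": joint speeds; "effort": joint torques, N m; "tcp_pos": TCP position; "ee_rot": TCP orientation; "wrist_force": force on the tool from outside, world axes, zero at the start; "moment": the same for the moment, N m; "gripper_width": opening from 0.0 (shut) to 1.0 (fully open); "gripper_force": force on a finger pad.
Only numpy, scipy, OpenCV 4.12 (cv2) and the standard library are available. Lean on these libraries where they do the work, as an engineer would, in place of code of your own. Each camera call takes 0.05 s, during which the arm holds its last target. There are 200 camera calls.

## Working session

There is one attempt and no reset: what is moved stays moved. The work goes in short steps, Python scripts to look and compute and a tool call to move; the robot and the scene stay as the last step left them, time stands still between calls to the robot, and variables do not carry over. Pictures are saved under pics/ and viewed, at most 14 in all, crops included, and the job is handed in when it is done.

Besides the shell and the picture viewer there is one more tool, called after "Request:" as name(argument=value, ...) on one line, values as JSON. drive_tool: Moves the arm, as the interface text tells. Its arguments: {"type":"object","properties":{"steps":{"type":"array"}},"required":["steps"]}

```bash
ls; mkdir -p pics; python3 - <<'E'
from station import r
import cv2,numpy as np
np.set_printoptions(precision=4,suppress=True)
s=r.sense();print(s)
for n in("top","scene"):
    cv2.imwrite(f"pics/{n}0.png",r.capture(n)); p=r.camera_params(n);print(n,p)
E
```

```text
pics
{'time_s': 0.0, 'joints': array([-49.7547,  22.0916,   0.3783,  -0.0295, -68.4096, -14.8159]), 'joint_velocities': array([ 0.0377,  0.0313,  0.018 , -0.0071, -0.0621,  0.0908]), 'effort': array([ -0.0002, -39.0667,  18.7401,   4.2198,   0.0109,  -0.0002]), 'tcp_pos': array([ 0.2681, -0.5639,  0.2404]), 'ee_rot': array([[-0.9032, -0.4292, -0.001 ],
       [-0.4292,  0.9032,  0.0019],
       [ 0.0001,  0.0022, -1.    ]]), 'wrist_force': array([-0.1264, -0.3019, -0.3248]), 'moment': array([0.0041, 0.034 , 0.0107]), 'gripper_force': 0.0, 'gripper_width': 1.0024015037369889}
top {'camera_matrix': array([[481.7791,   0.    , 278.6238],
       [  0.    , 481.7791, 209.7538],
       [  0.    ,   0.    ,   1.    ]]), 'extrinsics': array([[ 0.0192, -0.9998, -0.0083,  0.0017],
       [-0.9916, -0.0179, -0.1282,  0.6089],
       [ 0.128 ,  0.0106, -0.9917,  1.0005],
       [ 0.    ,  0.    ,  0.    ,  1.    ]])}
scene {'camera_matrix': array([[386.7814,   0.    , 278.7956],
       [  0.    , 386.7814, 214.6413],
       [  0.    ,   0.    ,   1.    ]]), 'extrinsics': array([[ 0.8593,  0.5114,  0.009 , -0.5311],
       [ 0.4314, -0.7152, -0.5499, -0.24  ],
       [-0.2747,  0.4764, -0.8352,  1.3212],
       [ 0.    ,  0.    ,  0.    ,  1.    ]])}
```

View pics/top0.png

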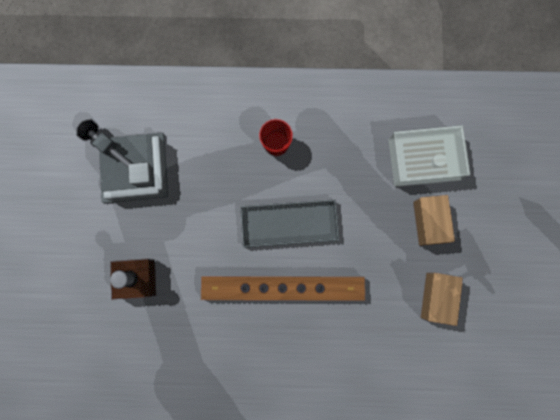

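View pics/scene0.png

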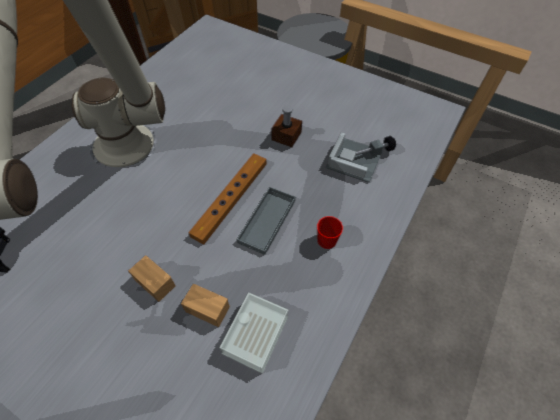

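```bash
cat > h.py <<'E'
from station import r
import cv2,numpy as np
np.set_printoptions(precision=4,suppress=True)
def w2p(n,P,prm=None):
    p=prm or r.camera_params(n);P=np.atleast_2d(P);E=p["extrinsics"]
    c=P@E[:3,:3].T+E[:3,3];q=c@p["camera_matrix"].T;return q[:,:2]/q[:,2:]
def p2w(n,px,z,prm=None):
    p=prm or r.camera_params(n);px=np.atleast_2d(px).astype(float);E=p["extrinsics"];R=E[:3,:3]
    C=-R.T@E[:3,3];d=np.c_[px,np.ones(len(px))]@np.linalg.inv(p["camera_matrix"]).T@R
    return C+d*((z-C[2])/d[:,2])[:,None]
def big(img,name,x0,y0,w,h,k):
    cv2.imwrite(f"pics/{name}.png",cv2.resize(img[y0:y0+h,x0:x0+w],None,fx=k,fy=k,interpolation=cv2.INTER_CUBIC))
def st():
    s=r.sense();R=s["ee_rot"];print("t",round(s["time_s"],2),"tcp",s["tcp_pos"],"yaw(toolx)",np.degrees(np.arctan2(R[1,0],R[0,0])).round(2),"z",R[:,2],"F",s["wrist_force"],"w",round(s["gripper_width"]*87,1),"gf",round(s["gripper_force"],1));return s
def todelta(x,y,z,yaw=None,s=None):
    """shift in tool axes to world target, and turn about tool z (yaw = dir of tool x, mod 180)"""
    s=s or r.sense();R=s["ee_rot"];d=np.array([x,y,z])-s["tcp_pos"]
    print("tool shift",R.T@d,"world",d)
    if yaw is not None:
        c=np.degrees(np.arctan2(R[1,0],R[0,0]));t=(yaw-c+90)%180-90
        print("world turn",t,"-> tool-z turn",-np.radians(t)," j6",s["joints"][5])
E
python3 - <<'E'
from h import *
im=cv2.imread("pics/top0.png")
E=r.camera_params("top")["extrinsics"];print("C",-E[:3,:3].T@E[:3,3])
hsv=cv2.cvtColor(im,cv2.COLOR_BGR2HSV)
m=cv2.inRange(hsv,(3,90,40),(25,255,255))
m=cv2.morphologyEx(m,cv2.MORPH_CLOSE,np.ones((5,5)))
n,l,sv,c=cv2.connectedComponentsWithStats(m)
for i in range(1,n):
    if sv[i,4]>200:
        (a)=cv2.minAreaRect(np.argwhere(l==i)[:,::-1].astype(np.float32));print(sv[i],a,cv2.boxPoints(a).round(1).tolist())
big(im,"topc",225,185,150,125,5)
big(im,"topr",400,180,80,160,4)
a=cv2.imread("pics/topc.png");b=cv2.imread("pics/topr.png")
E
```

```text
C [0.4756 0.0019 1.0703]
[268 121  20  34 231] ((278.1764831542969, 137.7058868408203), (32.49977493286133, 17.947635650634766), 75.96376037597656) [[265.5, 124.0999984741211], [282.8999938964844, 119.80000305175781], [290.79998779296875, 151.3000030517578], [273.3999938964844, 155.60000610351562]]
[ 415  196   39   49 1574] ((433.5829772949219, 220.12229919433594), (47.18244552612305, 34.29648208618164), 82.40535736083984) [[413.5, 199.0], [447.5, 194.5], [453.70001220703125, 241.1999969482422], [419.70001220703125, 245.8000030517578]]
[111 260  38  23 469] ((129.5, 271.0), (22.0, 37.0), 90.0) [[111.0, 260.0], [148.0, 260.0], [148.0, 282.0], [111.0, 282.0]]
[ 422  274   40   51 1658] ((441.5, 298.5), (35.59796905517578, 48.001441955566406), 7.125016689300537) [[420.8999938964844, 320.1000061035156], [426.79998779296875, 272.5], [462.1000061035156, 276.8999938964844], [456.20001220703125, 324.5]]
[ 201  277  164   24 3510] ((282.5, 288.5), (23.0, 163.0), 90.0) [[201.0, 277.0], [364.0, 277.0], [364.0, 300.0], [201.0, 300.0]]
[112 287  33  11 299] ((128.0, 292.0), (10.0, 32.0), 90.0) [[112.0, 287.0], [144.0, 287.0], [144.0, 297.0], [112.0, 297.0]]
```

```bash
python3 - <<'E'
from h import *
im=cv2.imread("pics/top0.png")
k=4
def c(x,y,w,h,k):return cv2.resize(im[y:y+h,x:x+w],None,fx=k,fy=k,interpolation=cv2.INTER_CUBIC)
a=c(230,195,120,110,5) # 600x550
b=np.zeros((600,800,3),np.uint8);b[:550,:600]=a
d=c(408,190,64,142,3.1);b[:d.shape[0],600:600+d.shape[1]]=d[:, :200]
cv2.imwrite("pics/mix.png",b)
E
```

```text
(no output)
```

View pics/mix.png

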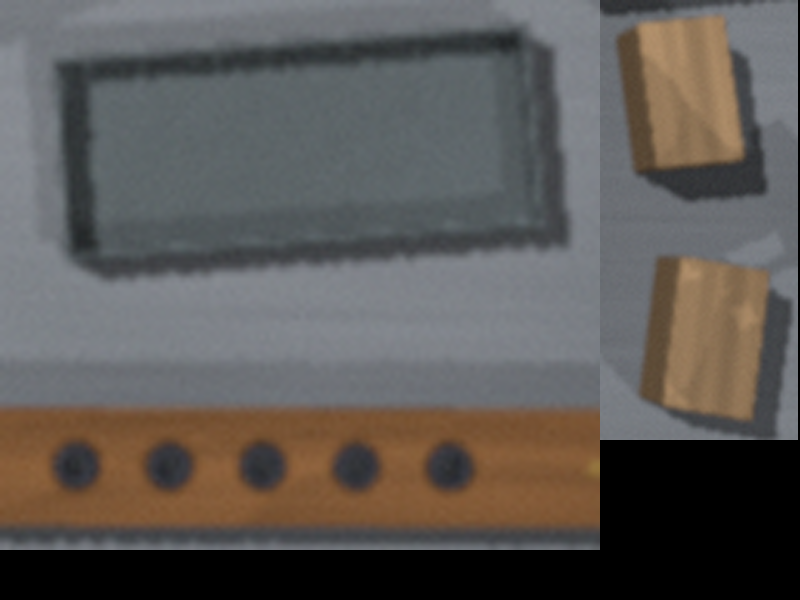

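```bash
python3 - <<'E'
from h import *
def info(nm,c,z):
    P=p2w("top",c,z);print(nm,P[:,:2].tolist() and P[:,:2].round(4).tolist(),"ctr",P.mean(0)[:2],[np.linalg.norm(P[i]-P[(i+1)%4]).round(4) for i in range(4)],"dir01",np.degrees(np.arctan2(*(P[1]-P[0])[1::-1])).round(1),"dir12",np.degrees(np.arctan2(*(P[2]-P[1])[1::-1])).round(1))
R=lambda c:np.array(c)/3.1+[408-600/3.1,190]
info("A",R([(636,26),(725,16),(743,160),(655,168)]),.06)
info("B",R([(680,257),(769,270),(752,419),(664,405)]),.06)
info("tray",np.array([(58,62),(523,35),(550,232),(75,262)])/5+[230,195],.022)
info("jig",[(201,276.6),(364.5,276.6),(364.5,301),(201,301)],.028)
print("bores",p2w("top",np.array([(77,466),(169,466),(262,466),(356,466),(450,466)])/5+[230,195],.028)[:,:2])
info("stand",[(110.5,260),(153.5,260),(153.5,297.5),(111.5,298)],.055)
print("head",p2w("top",[(121,279)],.125))
E
```

```text
A [[0.6357, -0.285], [0.6437, -0.3458], [0.5455, -0.3553], [0.539, -0.296]] ctr [ 0.591  -0.3205] [np.float64(0.0613), np.float64(0.0986), np.float64(0.0596), np.float64(0.0973)] dir01 -82.5 dir12 -174.4
B [[0.4798, -0.3115], [0.4723, -0.3706], [0.3747, -0.3565], [0.3826, -0.2988]] ctr [ 0.4274 -0.3344] [np.float64(0.0596), np.float64(0.0986), np.float64(0.0582), np.float64(0.098)] dir01 -97.2 dir12 171.8
tray [[0.6147, 0.0946], [0.6303, -0.1094], [0.544, -0.1215], [0.5271, 0.0847]] ctr [ 0.579  -0.0129] [np.float64(0.2046), np.float64(0.0872), np.float64(0.2069), np.float64(0.0881)] dir01 -85.6 dir12 -172.0
jig [[0.4625, 0.1769], [0.4693, -0.1734], [0.4179, -0.1732], [0.411, 0.1749]] ctr [0.4402 0.0013] [np.float64(0.3504), np.float64(0.0514), np.float64(0.3481), np.float64(0.0515)] dir01 -88.9 dir12 179.8
bores [[ 0.4398  0.0809]
 [ 0.4406  0.0416]
 [ 0.4414  0.0018]
 [ 0.4421 -0.0383]
 [ 0.4429 -0.0784]]
stand [[0.4938, 0.3643], [0.4955, 0.2737], [0.4179, 0.2696], [0.4152, 0.3572]] ctr [0.4556 0.3162] [np.float64(0.0906), np.float64(0.0777), np.float64(0.0876), np.float64(0.0789)] dir01 -88.9 dir12 -177.0
head [[0.4561 0.3165 0.125 ]]
```

Request:
drive_tool(steps=[0,0,0.111,0,0,0,1,0,0,0.111,0,0,0,1,0,0,0.111,0,0,0,1,0,0,0.111,0,0,0,1,0,0,0,-0.032,0.024,0,1,0,0,0,-0.032,0.024,0,1,0,0,0,-0.032,0.024,0,1,0,0,0,-0.032,0.024,0,1,0,0,0,-0.032,0.024,0,1,0,0,0,-0.032,0.024,0,1])

```text
time_s: 0.93
tcp_pos: [0.4615, -0.4189, 0.2411]
ee_rot: [[-1.0, 0.0, -0.001], [0.0, 1.0, 0.001], [0.001, 0.001, -1.0]]
wrist_force: [0.0, -1.0, 0.3]
gripper_width: 1.004
gripper_force: 0.0
```

Request:
drive_tool(steps=[0,0,0,-0.0324,0.0246,0,1,0,0,0,-0.0324,0.0246,0,1,0,0,0,-0.0324,0.0246,0,1,0,0,0,-0.0324,0.0246,0,1,0,0,-0.108,0,0,0,1,0,0,0,0,0,0.038,1,0,0,0,0,0,0.038,1,0,0,0,0,0,0.038,1,0,0,0,0,0,0.038,1,0,0,0,0,0,0.02,1])

```text
time_s: 1.77
tcp_pos: [0.587, -0.3207, 0.0638]
ee_rot: [[-0.994, -0.107, -0.008], [-0.107, 0.994, 0.004], [0.008, 0.004, -1.0]]
wrist_force: [0.2, 0.3, -0.4]
gripper_width: 0.994
gripper_force: 0.0
```

```bash
python3 - <<'E'
from h import *
s=st();todelta(.591,-.3205,.052,6.2)
cv2.imwrite("pics/w1.png",r.capture("wrist"));p=r.camera_params("wrist");print(p)
E
```

```text
t 1.77 tcp [ 0.587  -0.3207  0.0638] yaw(toolx) -173.88 z [-0.0079  0.0036 -1.    ] F [ 0.1531  0.3451 -0.4202] w 86.5 gf 0.0
tool shift [-0.0041 -0.0003  0.0118] world [ 0.004   0.0002 -0.0118]
world turn 0.08283920385918009 -> tool-z turn -0.0014458168570734857  j6 -68.94759495192243
{'camera_matrix': array([[363.8833,   0.    , 290.4331],
       [  0.    , 363.8833, 205.6181],
       [  0.    ,   0.    ,   1.    ]]), 'extrinsics': array([[-0.106 ,  0.9943,  0.007 ,  0.3803],
       [ 0.9612,  0.1006,  0.2567, -0.5133],
       [ 0.2546,  0.0339, -0.9665,  0.0787],
       [ 0.    ,  0.    ,  0.    ,  1.    ]])}
```

View pics/w1.png

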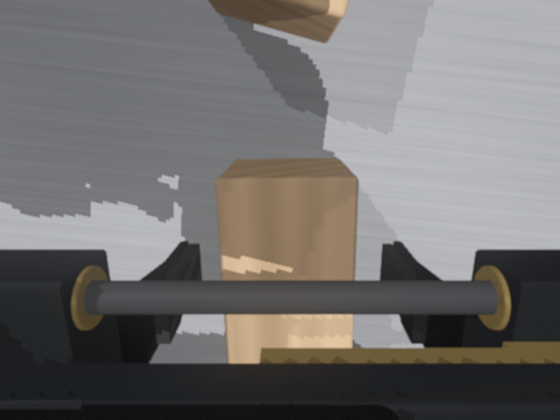

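Request:
drive_tool(steps=[0,0,0,-0.003,0,0.009,1,0,0,0,0,0,0,0.4,0,0,0,0,0,0,0.4,0,0,0,0,0,0,0.4,0,0,0,0,0,0,0.4,0,0,0,0,0,0,0.4])

```text
time_s: 2.32
tcp_pos: [0.5937, -0.322, 0.0622]
ee_rot: [[-0.994, -0.108, 0.003], [-0.108, 0.994, -0.001], [-0.003, -0.001, -1.0]]
wrist_force: [-0.4, 3.2, 3.7]
gripper_width: 0.709
gripper_force: 2.3
```

Request:
drive_tool(steps=[0,0,0,0,0,0,0,0,0,0,0,0,0,0,0,0,0,0,0,-0.03,0,0,0,0,0,0,-0.04,0,0,0,0,-0.002,0.02,-0.01,0,0,0,0,-0.0024,0.041,0,0,0,0,0,-0.0024,0.041,0,0,0,0,0,-0.0024,0.041,0,0,0,0,0,-0.0024,0.041,0,0,0,0,0,-0.0024,0.041,0,0])

```text
time_s: 3.15
tcp_pos: [0.5817, -0.0949, 0.1401]
ee_rot: [[-0.994, -0.107, -0.001], [-0.107, 0.994, 0.0], [0.001, 0.0, -1.0]]
wrist_force: [0.9, -0.0, -1.4]
gripper_width: 0.689
gripper_force: 3.0
```

Request:
drive_tool(steps=[0,0,0,-0.0024,0.041,0,0,0,0,0,-0.0024,0.041,0,0,0,0,0,-0.0024,0.041,0,0,0,0,0,-0.0024,0.041,0,0,0,0,0,-0.0024,0.041,0,0,0,0,0,-0.002,0.022,0,0,0,0,0.03,0,0,0,0,0,0,0,0,0,0,0,0,0,0,0,0,0,0])

```text
time_s: 3.9
tcp_pos: [0.5716, 0.1306, 0.14]
ee_rot: [[-0.997, -0.079, -0.001], [-0.079, 0.997, -0.0], [0.001, -0.0, -1.0]]
wrist_force: [-0.7, -0.2, -1.4]
gripper_width: 0.688
gripper_force: 30.0
```

```bash
python3 - <<'E'
from h import *
s=st();todelta(.5705,.1297,.063,4.5)
E
```

```text
t 3.9 tcp [0.5716 0.1306 0.14  ] yaw(toolx) -175.49 z [-0.0013 -0.0005 -1.    ] F [-0.6694 -0.2314 -1.4201] w 59.9 gf 30.0
tool shift [ 0.0011 -0.0007  0.077 ] world [-0.0011 -0.0009 -0.077 ]
world turn -0.009390002826307864 -> tool-z turn 0.00016388646609064543  j6 -114.15542421678606
```

Request:
drive_tool(steps=[0,0,0,0.001,-0.001,0.03,0,0,0,0,0,0,0.03,0,0,0,0,0,0,0.012,0,0,0,0,0,0,0.003,0,0,0,0,0,0,0.0015,0,0,0,0,0,0,0,0])

```text
time_s: 4.4
tcp_pos: [0.5721, 0.1291, 0.0646]
ee_rot: [[-0.997, -0.077, 0.002], [-0.077, 0.997, 0.0], [-0.002, 0.0, -1.0]]
wrist_force: [-0.2, 0.2, -1.9]
gripper_width: 0.688
gripper_force: 30.0
```

Request:
drive_tool(steps=[0,0,0,0,0,0.001,0,0,0,0,0,0,0.001,0,0,0,0,0,0,0,0])

```text
time_s: 4.65
tcp_pos: [0.5717, 0.1297, 0.0628]
ee_rot: [[-0.997, -0.078, 0.001], [-0.078, 0.997, 0.001], [-0.001, 0.001, -1.0]]
wrist_force: [0.4, 0.2, -2.0]
gripper_width: 0.688
gripper_force: 30.0
```

Request:
drive_tool(steps=[0,0,0,0,0,0.001,0,0,0,0,0,0,0.001,0,0,0,0,0,0,0,0])

```text
time_s: 4.9
tcp_pos: [0.5717, 0.1298, 0.0621]
ee_rot: [[-0.997, -0.078, 0.001], [-0.078, 0.997, 0.0], [-0.001, -0.0, -1.0]]
wrist_force: [-3.2, -0.0, 6.8]
gripper_width: 0.691
gripper_force: 30.0
```

Request:
drive_tool(steps=[0,0,0,0,0,0,1,0,0,0,0,0,0,1,0,0,0,0,0,0,1,0,0,0,0,0,0,1,0,0,0,0,0,-0.04,1,0,0,0,0,0,-0.04,1,0,0,0,0.0151,-0.0376,0,1,0,0,0,0.0151,-0.0376,0,1,0,0,0,0.0151,-0.0376,0,1,0,0,0,0.0151,-0.0376,0,1])

```text
time_s: 5.73
tcp_pos: [0.522, -0.0263, 0.1403]
ee_rot: [[-0.997, -0.079, 0.001], [-0.079, 0.997, 0.0], [-0.001, 0.0, -1.0]]
wrist_force: [1.3, 0.1, -0.4]
gripper_width: 0.998
gripper_force: 0.0
```

Request:
drive_tool(steps=[0,0,0,0.0151,-0.0376,0,1,0,0,0,0.0151,-0.0376,0,1,0,0,0,0.0151,-0.0376,0,1,0,0,0,0.0151,-0.0376,0,1,0,0,0,0.0151,-0.0376,0,1,0,0,0,0.0151,-0.0376,0,1,0,0,0,0.0151,-0.0376,0,1,0,0,0,0.0151,-0.0376,0,1,0,0,0.107,0,0,0,1,0,0,0.107,0,0,0,1])

```text
time_s: 6.57
tcp_pos: [0.4244, -0.3367, 0.1396]
ee_rot: [[-0.989, 0.146, -0.0], [0.146, 0.989, 0.0], [0.0, 0.0, -1.0]]
wrist_force: [-0.5, 0.9, 0.6]
gripper_width: 1.001
gripper_force: 0.0
```

```bash
python3 - <<'E'
from h import *
s=st();todelta(.4274,-.3344,.056,-7.8)
im=r.capture("top");cv2.imwrite("pics/top1.png",im)
big(im,"top1c",180,170,290,160,2.7)
E
```

```text
t 6.57 tcp [ 0.4244 -0.3367  0.1396] yaw(toolx) 171.63 z [-0.0004  0.0001 -1.    ] F [-0.4543  0.9099  0.6172] w 87.1 gf 0.0
tool shift [-0.0026  0.0027  0.0836] world [ 0.003   0.0023 -0.0836]
world turn 0.5713295790721702 -> tool-z turn -0.00997158226884266  j6 -77.10289659979858
```

View pics/top1c.png

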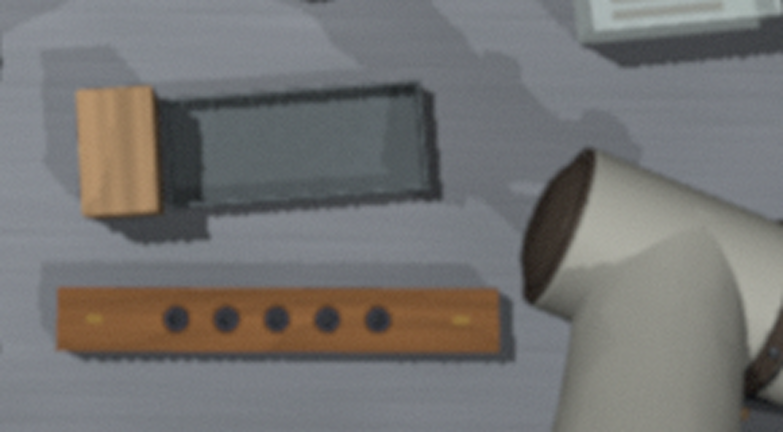

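Request:
drive_tool(steps=[0,0,0,-0.003,0.003,0.035,1,0,0,0,0,0,0.035,1,0,0,0,0,0,0.012,1,0,0,0,0,0,0,1,0,0,0,0,0,0,0,0,0,0,0,0,0,0,0,0,0,0,0,0,0,0,0,0,0,0,0,0,0,0,0,0,0,0,0])

```text
time_s: 7.37
tcp_pos: [0.4301, -0.3324, 0.0594]
ee_rot: [[-0.991, 0.135, 0.003], [0.135, 0.991, -0.002], [-0.003, -0.001, -1.0]]
wrist_force: [-0.0, -3.2, 0.8]
gripper_width: 0.712
gripper_force: 0.9
```

```bash
python3 - <<'E'
from h import *
s=st();d=s["tcp_pos"][:2]-[.4274,-.3344]
print("grip offset",d)
c=np.array([(77,91),(153,87),(160,212),(83,217)])/2.7+[180,170]
P=p2w("top",c,.06);print(P,P.mean(0),np.degrees(np.arctan2(*(P[0]-P[3])[1::-1])),np.degrees(np.arctan2(*(P[1]-P[2])[1::-1])))
todelta(.5902+d[0],-.1555,s["tcp_pos"][2]+.06,4.5)
E
```

```text
t 7.37 tcp [ 0.4301 -0.3324  0.0594] yaw(toolx) 172.24 z [ 0.0029 -0.0016 -1.    ] F [-0.0293 -3.2066  0.7934] w 61.9 gf 0.9
grip offset [0.0027 0.002 ]
[[0.6163 0.1617 0.06  ]
 [0.6205 0.1021 0.06  ]
 [0.5227 0.0937 0.06  ]
 [0.5177 0.1533 0.06  ]] [0.5693 0.1277 0.06  ] 4.866501636760245 4.9095793288704455
tool shift [-0.1376  0.1971 -0.0598] world [0.1628 0.1769 0.06  ]
world turn 12.258214401022656 -> tool-z turn -0.2139462017132299  j6 -77.2111904697594
```

Request:
drive_tool(steps=[0,0,0,0,0,0,0,0,0,0,0,0,0,0,0,0,0,0,0,-0.03,0,0,0,0,0,0,-0.03,0,0,0,0,-0.0229,0.0329,0,0,0,0,0,-0.0229,0.0329,0,0,0,0,0,-0.0229,0.0329,0,0,0,0,0,-0.0229,0.0329,0,0,0,0,0,-0.0229,0.0329,0,0,0,0,0,-0.0229,0.0329,0,0])

```text
time_s: 8.2
tcp_pos: [0.592, -0.1529, 0.1172]
ee_rot: [[-0.991, 0.136, -0.002], [0.136, 0.991, 0.001], [0.002, 0.001, -1.0]]
wrist_force: [0.2, -0.3, -2.3]
gripper_width: 0.683
gripper_force: 30.0
```

Request:
drive_tool(steps=[0,0,-0.107,0,0,0,0,0,0,-0.107,0,0,0,0,0,0,0,0,0,0,0,0,0,0,0,0,0,0,0,0,0,0,0,0,0])

```text
time_s: 8.62
tcp_pos: [0.5913, -0.1551, 0.1176]
ee_rot: [[-0.997, -0.075, -0.001], [-0.075, 0.997, 0.0], [0.001, 0.0, -1.0]]
wrist_force: [-0.6, 0.3, -1.2]
gripper_width: 0.687
gripper_force: 30.0
```

```bash
python3 - <<'E'
from h import *
s=st();todelta(.5929,-.1555,.059,4.5)
im=r.capture("wrist");cv2.imwrite("pics/w2.png",im)
E
```

```text
t 8.62 tcp [ 0.5913 -0.1551  0.1176] yaw(toolx) -175.72 z [-0.0013  0.0004 -1.    ] F [-0.5596  0.2974 -1.189 ] w 59.7 gf 30.0
tool shift [-0.0017 -0.0006  0.0586] world [ 0.0016 -0.0004 -0.0586]
world turn 0.21614299319514885 -> tool-z turn -0.003772406886371046  j6 -86.14715338709803
```

View pics/w2.png

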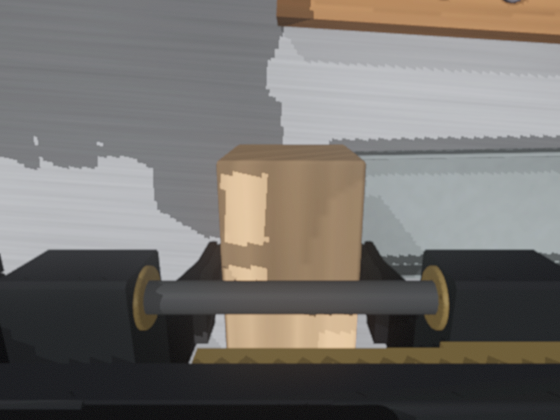

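Request:
drive_tool(steps=[0,0,-0.004,-0.001,-0.001,0.03,0,0,0,0,0,0,0.024,0,0,0,0,0,0,0.003,0,0,0,0,0,0,0.001,0,0,0,0,0,0,0.001,0,0,0,0,0,0,0,0])

```text
time_s: 9.17
tcp_pos: [0.5932, -0.156, 0.0598]
ee_rot: [[-0.997, -0.081, 0.001], [-0.081, 0.997, -0.0], [-0.001, -0.0, -1.0]]
wrist_force: [-0.0, -0.8, -1.3]
gripper_width: 0.688
gripper_force: 30.0
```

Request:
drive_tool(steps=[0,0,0,0,0,0.001,0,0,0,0,0,0,0.0005,0,0,0,0,0,0,0,1,0,0,0,0,0,0,1,0,0,0,0,0,0,1,0,0,0,0,0,0,1,0,0,0,0,0,-0.04,1,0,0,0,0,0,-0.04,1,0,0,0,0,0,-0.04,1,0,0,0,0,0,-0.04,1])

```text
time_s: 10.0
tcp_pos: [0.5927, -0.1558, 0.2193]
ee_rot: [[-0.997, -0.082, -0.0], [-0.082, 0.997, -0.0], [0.0, -0.0, -1.0]]
wrist_force: [1.8, 0.2, -1.5]
gripper_width: 0.996
gripper_force: 0.0
```

Request:
drive_tool(steps=[0,0,0,0.02,0.032,0,1,0,0,0,0.02,0.032,0,1,0,0,0,0.02,0.032,0,1,0,0,0,0.02,0.032,0,1,0,0,0,0.02,0.032,0,1,0,0,0.078,0,0,0,1,0,0,0,0,0,0,1])

```text
time_s: 10.58
tcp_pos: [0.4795, -0.0031, 0.2182]
ee_rot: [[-1.0, -0.006, 0.001], [-0.006, 1.0, 0.0], [-0.001, 0.0, -1.0]]
wrist_force: [-0.1, -0.2, 1.3]
gripper_width: 1.0
gripper_force: 0.0
```

```bash
python3 - <<'E'
from h import *
s=st()
p=r.camera_params("wrist");im=r.capture("wrist");cv2.imwrite("pics/w3.png",im)
import pickle;pickle.dump(p,open("w3.pkl","wb"))
print(w2p("wrist",[[.44,.08,.028],[.443,-.08,.028],[.579,-.013,.022],[.591,-.155,.06],[.568,.13,.06]],p))
im=r.capture("top");cv2.imwrite("pics/top2.png",im)
E
```

```text
t 10.58 tcp [ 0.4795 -0.0031  0.2182] yaw(toolx) -179.65 z [ 0.0012  0.0004 -1.    ] F [-0.1382 -0.1927  1.3111] w 87.0 gf 0.0
[[382.5473 143.8161]
 [206.702  146.0546]
 [280.6136 279.0504]
 [127.7801 308.7253]
 [435.0023 288.2229]]
```

View pics/w3.png

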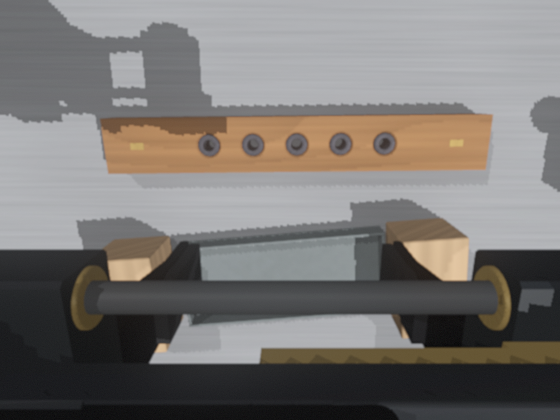

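```bash
python3 - <<'E'
from h import *
import pickle
p=pickle.load(open("w3.pkl","rb"))
im=cv2.imread("pics/w3.png")
b=[(209,145),(253,145),(297,145),(341,144),(385,144)]
for c in b: print(im[c[1],c[0]-14:c[0]+15:1].mean(1).astype(int))
print(p2w("wrist",b,.028,p)[:,:2])
print("jig corners",p2w("wrist",[(102,119),(492,114)],.028,p)[:,:2])
a=cv2.resize(im[90:290,90:480],None,fx=2,fy=2,interpolation=cv2.INTER_CUBIC)
cv2.imwrite("pics/w3c.png",a)
E
```

```text
[136 132 122 105  98 105 108 103  85  71  66  59  51  54  64  81  90  95
  94  92 100 106 111 105  97 111 131 140 141]
[139 131 121 106 101 107 110 105  84  67  59  65  79  92  98 100 101  99
  94  93 101 109 113 108 101 118 140 149 151]
[148 138 121 104 100 107 112 106  84  79  91  95  97  97  95  91  79  68
  70  89 103 112 116 110 104 117 138 148 149]
[146 133 108  96 102 111 114 110 101  96  96  96  89  80  65  56  57  61
  70  87 103 113 118 109  99 111 132 142 144]
[145 130 101  90 101 112 115 110  93  82  70  59  55  54  56  58  59  61
  71  89 105 114 117 109 105 116 136 148 151]
[[ 0.442  -0.0779]
 [ 0.4418 -0.0378]
 [ 0.4415  0.0022]
 [ 0.4404  0.0422]
 [ 0.4402  0.0822]]
jig corners [[ 0.4196 -0.1721]
 [ 0.4131  0.1754]]
```

View pics/w3c.png

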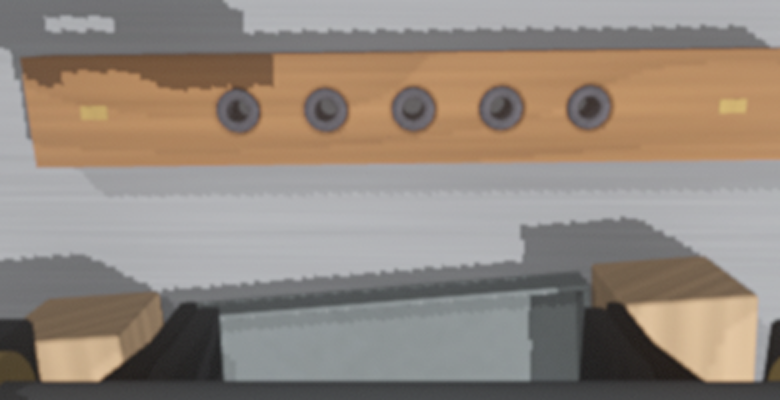

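```bash
python3 - <<'E'
from h import *
import pickle
p=pickle.load(open("w3.pkl","rb"))
f=lambda x,y,z:p2w("wrist",[(x/2+90,y/2+90)],z,p)[0]
c=np.array([.579,-.0129]);a=np.radians(4.6);ux=np.array([np.cos(a),np.sin(a)]);uy=np.array([-np.sin(a),np.cos(a)])
for n,v in dict(Lin0=(592,265,0),Lout0=(703,257,0),Lin6=(627,303,.06),Lout6=(756,294,.06),Rin0=(160,293,0),Rout0=(48,300,0),Rin6=(121,335,.06),trayL=(585,273,.022)).items():
    P=f(*v);d=P[:2]-c;print(n,P[:2],"tray xy",d@ux,d@uy)
E
```

```text
Lin0 [0.5245 0.0967] tray xy -0.04557794860593124 0.11365886613808078
Lout0 [0.5197 0.1543] tray xy -0.04568763555188329 0.17139665556536382
Lin6 [0.5223 0.0969] tray xy -0.04771432610403746 0.11398485453934688
Lout6 [0.5177 0.1534] tray xy -0.04775048242245595 0.17071964124384154
Rin0 [ 0.5414 -0.1305] tray xy -0.046893858021332356 -0.11421206849791535
Rout0 [ 0.5457 -0.1902] tray xy -0.04738458733250372 -0.17407753764636777
Rin6 [ 0.539  -0.1287] tray xy -0.04915766747205759 -0.11220354223441448
trayL [0.5214 0.0875] tray xy -0.04938908510055714 0.10467802902949579
```

Request:
drive_tool(steps=[0,0,-0.1212,0,0,0,1,0,0,-0.1212,0,0,0,1,0,0,-0.1212,0,0,0,1,0,0,-0.1212,0,0,0,1,0,0,-0.1212,0,0,0,1,0,0,-0.1212,0,0,0,1,0,0,-0.1212,0,0,0,1,0,0,-0.1212,0,0,0,1,0,0,-0.1212,0,0,0,1,0,0,-0.1212,0,0,0,1])

```text
time_s: 11.52
tcp_pos: [0.4811, -0.0056, 0.2172]
ee_rot: [[-0.343, -0.939, -0.0], [-0.939, 0.343, -0.0], [0.0, 0.0, -1.0]]
wrist_force: [-0.5, -0.4, -0.7]
gripper_width: 1.003
gripper_force: 0.0
```

Request:
drive_tool(steps=[0,0,-0.1212,0,0,0,1,0,0,-0.1212,0,0,0,1,0,0,-0.1212,0,0,0,1,0,0,0,-0.005,0.038,0,1,0,0,0,0,0,0.04,1,0,0,0,0,0,0.04,1,0,0,0,0,0,0.04,1,0,0,0,0,0,0,1,0,0,0,0,0,0,1])

```text
time_s: 12.27
tcp_pos: [0.442, -0.001, 0.0964]
ee_rot: [[0.008, -1.0, -0.005], [-1.0, -0.008, -0.002], [0.002, 0.005, -1.0]]
wrist_force: [1.1, -0.1, 0.8]
gripper_width: 1.001
gripper_force: 0.0
```

```bash
python3 - <<'E'
from h import *
s=st();print(s["joints"]);todelta(.4415,.002,.024,-89.35)
E
```

```text
t 12.27 tcp [ 0.442  -0.001   0.0964] yaw(toolx) -89.52 z [-0.0048 -0.0024 -1.    ] F [ 1.1395 -0.0621  0.8067] w 87.1 gf 0.0
[ 21.0884  14.6246 -35.4334   0.0471 -40.2469 -20.6459]
tool shift [-0.0032  0.0001  0.0724] world [-0.0005  0.003  -0.0724]
world turn 0.17116140800966662 -> tool-z turn -0.0029873301221180768  j6 -20.645893451523982
```

Request:
drive_tool(steps=[0,0,-0.003,-0.003,0,0.035,1,0,0,0,0,0,0.03,1,0,0,0,0,0,0.006,1,0,0,0,0,0,0,1,0,0,0,0,0,0,0,0,0,0,0,0,0,0,0,0,0,0,0,0,0,0,0,0,0,0,0,0,0,0,0,0,0,0,0,0,0,0,0,0,0,0])

```text
time_s: 13.1
tcp_pos: [0.4426, 0.0033, 0.0272]
ee_rot: [[0.012, -1.0, 0.001], [-1.0, -0.012, 0.0], [-0.0, -0.001, -1.0]]
wrist_force: [0.5, 0.0, 0.0]
gripper_width: 0.629
gripper_force: 0.0
```

Request:
drive_tool(steps=[0,0,0,0,0,0,0,0,0,0,0,0,0,0,0,0,0,0,0,0,0,0,0,0,0,0,-0.02,0,0,0,0,0,0,-0.035,0,0,0,0,0,0,-0.035,0,0,0,0,0,0,0,0])

```text
time_s: 13.68
tcp_pos: [0.4461, 0.0042, 0.1217]
ee_rot: [[0.013, -1.0, 0.012], [-1.0, -0.013, 0.003], [-0.003, -0.012, -1.0]]
wrist_force: [2.6, 0.2, -4.1]
gripper_width: 0.573
gripper_force: 30.0
```

Request:
drive_tool(steps=[0,0,-0.034,0.004,-0.034,0,0,0,0,-0.034,0.004,-0.034,0,0,0,0,0,0.004,-0.034,0,0,0,0,0,0.004,-0.034,0,0,0,0,0,0,0,0,0,0,0,0,0,0,0,0,0,0,0,0,0,0,0])

```text
time_s: 14.27
tcp_pos: [0.5769, -0.0058, 0.1139]
ee_rot: [[0.078, -0.997, -0.006], [-0.997, -0.078, -0.0], [-0.0, 0.006, -1.0]]
wrist_force: [0.1, 0.0, -5.6]
gripper_width: 0.57
gripper_force: 30.0
```

```bash
python3 - <<'E'
from h import *
s=st();todelta(.579,-.0116,.089,-85.4)
im=r.capture("top");cv2.imwrite("pics/top3.png",im)
im2=r.capture("scene");cv2.imwrite("pics/sc3.png",im2)
a=cv2.resize(im[180:330,150:400],None,fx=2.4,fy=2.4,interpolation=3);b=cv2.resize(im2[120:340,120:340],(360,360),interpolation=3)
print(a.shape);b=cv2.resize(b,(200,200)) if 0 else b
o=np.zeros((720,600,3),np.uint8);o[:360]=a;o[360:,:360]=b;cv2.imwrite("pics/m3.png",cv2.resize(o,None,fx=.83,fy=.83))
E
```

```text
t 14.27 tcp [ 0.5769 -0.0058  0.1139] yaw(toolx) -85.52 z [-0.0057 -0.0004 -1.    ] F [ 0.1454  0.0118 -5.6062] w 49.6 gf 30.0
tool shift [ 0.006  -0.0018  0.0249] world [ 0.0021 -0.0058 -0.0249]
world turn 0.11517241461564254 -> tool-z turn -0.0020101378425150017  j6 -10.931907987408463
(360, 600, 3)
```

View pics/m3.png

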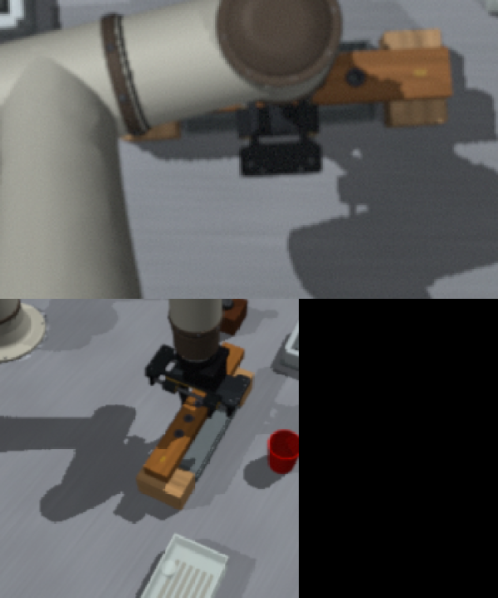

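Request:
drive_tool(steps=[0,0,-0.002,0.006,-0.002,0,0,0,0,0,0,0,0.015,0,0,0,0,0,0,0.007,0,0,0,0,0,0,0.002,0,0,0,0,0,0,0.001,0,0,0,0,0,0,0,0])

```text
time_s: 14.87
tcp_pos: [0.5813, -0.0113, 0.0917]
ee_rot: [[0.082, -0.997, -0.0], [-0.997, -0.082, -0.0], [0.0, 0.0, -1.0]]
wrist_force: [0.2, 0.1, -4.6]
gripper_width: 0.569
gripper_force: 30.0
```

Request:
drive_tool(steps=[0,0,0,0,0.001,0.002,0,0,0,0,0,0,0.001,0,0,0,0,0,0,0.001,0,0,0,0,0,0,0,0])

```text
time_s: 15.2
tcp_pos: [0.5803, -0.0113, 0.0875]
ee_rot: [[0.082, -0.997, -0.0], [-0.997, -0.082, 0.0], [-0.0, 0.0, -1.0]]
wrist_force: [0.1, -0.2, -4.8]
gripper_width: 0.575
gripper_force: 30.0
```

Request:
drive_tool(steps=[0,0,0,0,0,0.001,0,0,0,0,0,0,0,0])

```text
time_s: 15.37
tcp_pos: [0.5806, -0.0113, 0.0869]
ee_rot: [[0.082, -0.997, 0.0], [-0.997, -0.082, -0.0], [0.0, -0.0, -1.0]]
wrist_force: [-1.3, -0.2, -3.6]
gripper_width: 0.575
gripper_force: 30.0
```

Request:
drive_tool(steps=[0,0,0,0,0,0.0005,0,0,0,0,0,0,0,1,0,0,0,0,0,0,1,0,0,0,0,0,0,1,0,0,0,0,0,0,1,0,0,0,0,0,0,1,0,0,0,0,0,-0.04,1,0,0,0,0,0,-0.04,1,0,0,0,0,0,-0.04,1,0,0,0,0,0,0,1])

```text
time_s: 16.2
tcp_pos: [0.5854, -0.0112, 0.2156]
ee_rot: [[0.083, -0.996, 0.018], [-0.997, -0.083, 0.001], [0.001, -0.018, -1.0]]
wrist_force: [1.7, 0.4, 1.2]
gripper_width: 0.991
gripper_force: 0.0
```

```bash
python3 - <<'E'
from h import *
s=st();p=r.camera_params("wrist");E=p["extrinsics"];C=-E[:3,:3].T@E[:3,3];R=s["ee_rot"]
print("cam in tool",R.T@(C-s["tcp_pos"]),"axis in tool",R.T@E[2,:3])
cv2.imwrite("pics/w4.png",r.capture("wrist"))
import pickle;pickle.dump(p,open("w4.pkl","wb"))
c=np.array([.579,-.0129]);uy=np.array([-.08,.9968])
print(w2p("wrist",[[*(c+uy*k*.04),.088] for k in(-2,-1,0,1,2)],p))
im=r.capture("top");cv2.imwrite("pics/top4.png",im)
todelta(.456,.3165,.25,-85.4)
E
```

```text
t 16.2 tcp [ 0.5854 -0.0112  0.2156] yaw(toolx) -85.21 z [ 0.018   0.0009 -0.9998] F [1.717  0.4142 1.2   ] w 86.3 gf 0.0
cam in tool [ 0.0741  0.0002 -0.1436] axis in tool [-0.2695  0.0009  0.963 ]
[[302.4708  93.6517]
 [301.7969 150.0328]
 [301.1747 202.0934]
 [300.5984 250.3119]
 [300.0631 295.0984]]
tool shift [-0.3368  0.098  -0.0417] world [-0.1254  0.3276  0.0416]
world turn -0.07088861516163547 -> tool-z turn 0.0012372397367497112  j6 -10.182555951891125
```

```bash
cat >> h.py <<'E'
def blobs(img,x0,y0,x1,y1,smax=70,amin=80,amax=2500):
    h=cv2.cvtColor(img,cv2.COLOR_BGR2HSV);m=np.zeros(img.shape[:2],np.uint8)
    m[y0:y1,x0:x1]=(h[y0:y1,x0:x1,1]<smax)*255
    n,l,s,c=cv2.connectedComponentsWithStats(cv2.morphologyEx(m,cv2.MORPH_OPEN,np.ones((3,3))))
    return [(*(s[i,:2]+(s[i,2:4]-1)/2),*s[i,2:5]) for i in range(1,n) if amin<s[i,4]<amax]
E
python3 - <<'E'
from h import *
import pickle
p=pickle.load(open("w4.pkl","rb"));im=cv2.imread("pics/w4.png")
b=blobs(im,270,60,340,270);print(b)
for q in b: print(p2w("wrist",[q[:2]],.088,p)[0])
for n in ("top3","top4"):
    t=cv2.imread(f"pics/{n}.png");print(n,[(int(a),int(c)) for a,c in w2p("top",[[.591,-.155,.06],[.568,.13,.06]])])
E
```

```text
[(np.float64(335.0), np.float64(164.5), np.int32(9), np.int32(210), np.int32(1197)), (np.float64(300.0), np.float64(92.5), np.int32(27), np.int32(28), np.int32(585)), (np.float64(299.5), np.float64(149.5), np.int32(26), np.int32(26), np.int32(533)), (np.float64(299.0), np.float64(201.5), np.int32(25), np.int32(24), np.int32(474)), (np.float64(299.5), np.float64(249.5), np.int32(24), np.int32(22), np.int32(421))]
[ 0.5564 -0.0442  0.088 ]
[ 0.5872 -0.0933  0.088 ]
[ 0.5839 -0.053   0.088 ]
[ 0.5807 -0.0132  0.088 ]
[0.5767 0.0264 0.088 ]
top3 [(358, 218), (222, 226)]
top4 [(358, 218), (222, 226)]
```

View pics/w4.png

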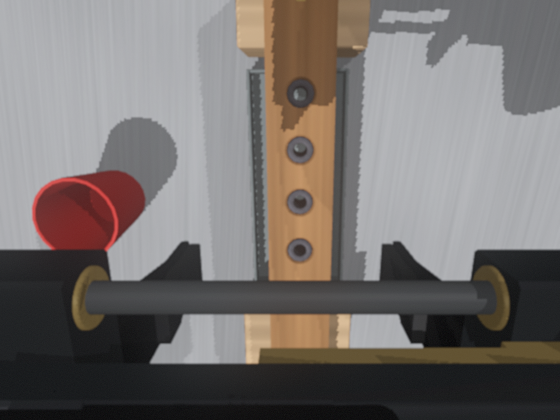

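Request:
drive_tool(steps=[0,0,0,-0.0377,0.0094,-0.0062,1,0,0,0,-0.0377,0.0094,-0.0062,1,0,0,0,-0.0377,0.0094,-0.0062,1,0,0,0,-0.0377,0.0094,-0.0062,1,0,0,0,-0.0377,0.0094,-0.0062,1,0,0,0,-0.0377,0.0094,-0.0062,1,0,0,0,-0.0377,0.0094,-0.0062,1,0,0,0,-0.0377,0.0094,-0.0062,1,0,0,0,-0.0377,0.0094,-0.0062,1,0,0,0,-0.0377,0.0094,-0.0062,1])

```text
time_s: 17.13
tcp_pos: [0.4545, 0.3579, 0.2666]
ee_rot: [[0.082, -0.997, -0.002], [-0.997, -0.082, -0.002], [0.002, 0.002, -1.0]]
wrist_force: [1.6, 0.3, -0.0]
gripper_width: 0.998
gripper_force: 0.0
```

Request:
drive_tool(steps=[0,0,0,0,0,0,1,0,0,0,0,0,0,1,0,0,0,0,0,0,1])

```text
time_s: 17.38
tcp_pos: [0.4553, 0.3562, 0.2664]
ee_rot: [[0.082, -0.997, -0.002], [-0.997, -0.082, -0.003], [0.002, 0.002, -1.0]]
wrist_force: [0.2, 0.3, -1.0]
gripper_width: 1.003
gripper_force: 0.0
```

```bash
python3 - <<'E'
from h import *
s=st();p=r.camera_params("wrist");im=r.capture("wrist")
cv2.imwrite("pics/w5.png",im)
import pickle;pickle.dump((p,s),open("w5.pkl","wb"))
print(w2p("wrist",[[.456,.3165,.125],[.456,.3165,.055]],p))
cv2.imwrite("pics/top5.png",r.capture("top"))
E
```

```text
t 17.38 tcp [0.4553 0.3562 0.2664] yaw(toolx) -85.3 z [-0.0023 -0.0025 -1.    ] F [ 0.2119  0.2732 -0.9617] w 87.2 gf 0.0
[[292.6847 150.1472]
 [292.0098 141.4275]]
```

View pics/w5.png

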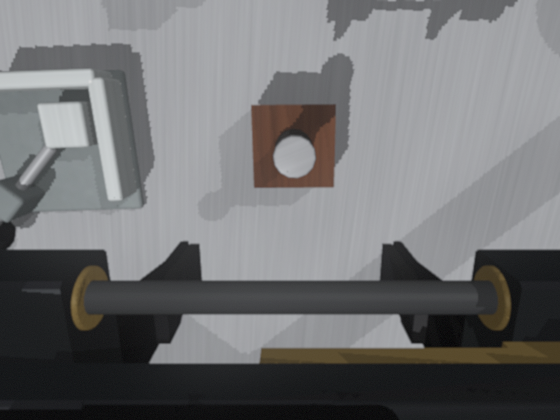

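```bash
python3 - <<'E'
from h import *
import pickle
p,s=pickle.load(open("w5.pkl","rb"));im=cv2.imread("pics/w5.png")
E=p["extrinsics"];print("C",-E[:3,:3].T@E[:3,3])
b=blobs(im,262,118,327,184,smax=80,amin=300);print(b)
b=cv2.HoughCircles(cv2.cvtColor(im,6)[110:195,245:340],cv2.HOUGH_GRADIENT,1,50,param1=100,param2=15,minRadius=15,maxRadius=28);print(b)
print("head",p2w("wrist",[(294.3,156)],.125,p))
P=p2w("wrist",[(251,105),(335,105),(335,187),(252,187)],.055,p);print(P[:,:2],P.mean(0))
E
```

```text
C [0.4615 0.2827 0.4102]
[(np.float64(294.0), np.float64(153.0), np.int32(45), np.int32(51), np.int32(1760))]
[[[47.5 47.5 19.6]]]
head [[0.4544 0.3209 0.125 ]]
[[0.4973 0.2859]
 [0.4185 0.2794]
 [0.4094 0.3579]
 [0.4921 0.3646]] [0.4543 0.3219 0.055 ]
```

Request:
drive_tool(steps=[0,0,0,0.0347,0.0037,0,1,0,0,0,0,0,0.035,1,0,0,0,0,0,0.035,1,0,0,0,0,0,0.035,1,0,0,0,0,0,0.035,1,0,0,0,0,0,0.02,1,0,0,0,0,0,0.015,1,0,0,0,0,0,0.003,1,0,0,0,0,0,0,1])

```text
time_s: 18.23
tcp_pos: [0.4551, 0.3202, 0.089]
ee_rot: [[0.08, -0.997, -0.002], [-0.997, -0.08, -0.002], [0.002, 0.002, -1.0]]
wrist_force: [-0.1, 1.1, 0.2]
gripper_width: 1.002
gripper_force: 0.0
```

```bash
python3 - <<'E'
from h import *
st();todelta(.4545,.3213,.087,-85.4)
E
```

```text
t 18.23 tcp [0.4551 0.3202 0.089 ] yaw(toolx) -85.42 z [-0.0018 -0.0024 -1.    ] F [-0.1365  1.0812  0.2422] w 87.1 gf 0.0
tool shift [-0.0011  0.0005  0.002 ] world [-0.0006  0.0011 -0.002 ]
world turn 0.022124153268876512 -> tool-z turn -0.0003861393187577614  j6 -47.24654649704837
```

Request:
drive_tool(steps=[0,0,0,-0.001,0,0.001,0,0,0,0,0,0,0,0,0,0,0,0,0,0,0,0,0,0,0,0,0,0,0,0,0,0,0,0,0,0,0,0,0,0,0,0,0,0,0,0,0,0,0,0,0,0,0,0,0,0,0,0,0,0,0,0,0,0,0,0,0,0,0,0])

```text
time_s: 19.07
tcp_pos: [0.455, 0.3228, 0.0891]
ee_rot: [[0.082, -0.997, -0.0], [-0.997, -0.082, -0.0], [0.0, 0.0, -1.0]]
wrist_force: [-0.6, 0.3, -0.4]
gripper_width: 0.367
gripper_force: 30.0
```

Request:
drive_tool(steps=[0,0,0,0,0,0,0,0,0,0,0,0,0,0,0,0,0,0,0,0,0,0,0,0,0,0,0,0,0,0,0,0,0,0,0,0,0,0,0,0,0,0])

```text
time_s: 19.57
tcp_pos: [0.4549, 0.3228, 0.0891]
ee_rot: [[0.081, -0.997, -0.0], [-0.997, -0.081, -0.0], [0.0, 0.0, -1.0]]
wrist_force: [-0.3, 0.1, 0.9]
gripper_width: 0.371
gripper_force: 30.0
```

```bash
python3 - <<'E'
from h import *
a=r.capture("scene");b=r.capture("wrist")
q=w2p("scene",[.455,.32,.09])[0].astype(int);print(q)
c=cv2.resize(a[q[1]-50:q[1]+50,q[0]-50:q[0]+50],(400,400),interpolation=3)
d=cv2.resize(b[80:380,150:430],(373,400),interpolation=3)
cv2.imwrite("pics/g.png",np.hstack([c,d]))
E
```

```text
[286 116]
```

View pics/g.png

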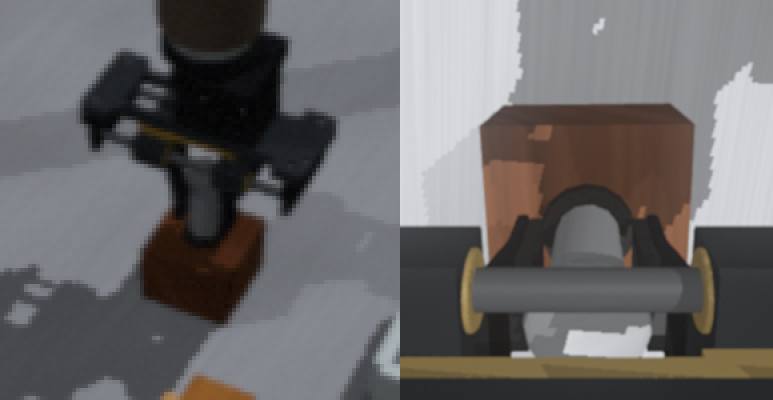

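Request:
drive_tool(steps=[0,0,0,0,0,0,0.7,0,0,0,0,0,0,0.7,0,0,0,0,0,0,0.7,0,0,0,0,0,0.004,0.7,0,0,0,0,0,0.0015,0.7,0,0,0,0,0,0,0,0,0,0,0,0,0,0,0,0,0,0,0,0,0,0,0,0,0,0,0,0,0,0,0,0,0,0,0])

```text
time_s: 20.5
tcp_pos: [0.4551, 0.3229, 0.0836]
ee_rot: [[0.082, -0.997, 0.0], [-0.997, -0.082, 0.0], [-0.0, -0.0, -1.0]]
wrist_force: [0.3, 0.2, -0.1]
gripper_width: 0.405
gripper_force: 0.0
```

Request:
drive_tool(steps=[0,0,0,0,0,0,0,0,0,0,0,0,0,0,0,0,0,0,0,0,0,0,0,0,0,0,0,0])

```text
time_s: 20.83
tcp_pos: [0.455, 0.3228, 0.0836]
ee_rot: [[0.082, -0.997, -0.0], [-0.997, -0.082, 0.0], [-0.0, 0.0, -1.0]]
wrist_force: [0.5, -0.1, 0.4]
gripper_width: 0.275
gripper_force: 30.0
```

Request:
drive_tool(steps=[0,0,0,0,0,-0.01,0,0,0,0,0,0,-0.025,0,0,0,0,0,0,-0.03,0,0,0,0,0,0,-0.03,0,0,0,0,0,0,0,0])

```text
time_s: 21.25
tcp_pos: [0.4577, 0.3252, 0.1854]
ee_rot: [[0.083, -0.997, 0.009], [-0.997, -0.083, 0.008], [-0.007, -0.01, -1.0]]
wrist_force: [0.6, 1.2, -2.4]
gripper_width: 0.271
gripper_force: 30.0
```

Request:
drive_tool(steps=[0,0,0,0.015,-0.0056,0,0,0,0,0,0.033,-0.0122,0,0,0,0,0,0.033,-0.0122,0,0,0,0,0,0.033,-0.0122,0,0,0,0,0,0.033,-0.0122,0,0,0,0,0,0.033,-0.0122,0,0,0,0,0,0.033,-0.0122,0,0,0,0,0,0.033,-0.0122,0,0,0,0,0,0.0166,-0.0064,0,0,0,0,0,0,0,0,0])

```text
time_s: 22.08
tcp_pos: [0.5738, 0.0655, 0.1775]
ee_rot: [[0.077, -0.997, -0.002], [-0.997, -0.077, -0.001], [0.001, 0.002, -1.0]]
wrist_force: [0.2, 0.3, -3.3]
gripper_width: 0.27
gripper_force: 30.0
```

Request:
drive_tool(steps=[0,0,0,0,0,0,0,0,0,0,0,0,0,0,0,0,0,0,0,0,0])

```text
time_s: 22.33
tcp_pos: [0.5729, 0.0698, 0.1783]
ee_rot: [[0.083, -0.997, -0.001], [-0.997, -0.083, 0.0], [-0.0, 0.001, -1.0]]
wrist_force: [0.1, -0.0, -3.4]
gripper_width: 0.279
gripper_force: 30.0
```

```bash
python3 - <<'E'
from h import *
import pickle
s=st();todelta(.5736,.0682,s["tcp_pos"][2],-85.4)
p=r.camera_params("wrist");im=r.capture("wrist");cv2.imwrite("pics/w6.png",im);pickle.dump((p,s),open("w6.pkl","wb"))
t=r.capture("top");cv2.imwrite("pics/top6.png",t)
c=np.array([.5805,-.0134]);uy=np.array([-.085,.9964])
print(w2p("wrist",[[*(c+uy*k*.04),.088] for k in(-2,-1,0,1,2)],p))
E
```

```text
t 22.33 tcp [0.5729 0.0698 0.1783] yaw(toolx) -85.27 z [-0.0008  0.0001 -1.    ] F [ 0.1206 -0.0385 -3.4115] w 24.2 gf 30.0
tool shift [ 0.0017 -0.0006 -0.    ] world [ 0.0007 -0.0016  0.    ]
world turn -0.13478217175840257 -> tool-z turn 0.00235239267017264  j6 -18.265327197407334
[[287.8417 -64.2186]
 [288.1335  15.6546]
 [288.3969  87.7931]
 [288.6361 153.2685]
 [288.8541 212.9632]]
```

```bash
python3 - <<'E'
from h import *
import pickle
p,s=pickle.load(open("w6.pkl","rb"));im=cv2.imread("pics/w6.png")
b=blobs(im,250,0,325,185,amin=200);print(b)
for q in b: print(q[:2],p2w("wrist",[q[:2]],.088,p)[0])
R=s["ee_rot"];T=s["tcp_pos"]
def d(off,z): # drift point at height z above nose
    return T+R@[off,0,.0646-z]
for off in(0,.0018,.004):
    print(off,w2p("wrist",[d(off,0),d(off,.036),d(off,.044)],p).round(1).tolist())
o=cv2.resize(im[40:320,150:430],None,fx=2.1,fy=2.1,interpolation=3)
cv2.imwrite("pics/w6c.png",o)
E
```

```text
[(np.float64(288.5), np.float64(17.0), np.int32(34), np.int32(35), np.int32(936)), (np.float64(289.0), np.float64(88.0), np.int32(31), np.int32(33), np.int32(811)), (np.float64(289.0), np.float64(153.5), np.int32(31), np.int32(30), np.int32(716))]
(np.float64(288.5), np.float64(17.0)) [ 0.5836 -0.0526  0.088 ]
(np.float64(289.0), np.float64(88.0)) [ 0.5801 -0.0133  0.088 ]
(np.float64(289.0), np.float64(153.5)) [0.5769 0.0266 0.088 ]
0 [[289.7, 230.9], [289.6, 254.6], [289.6, 261.1]]
0.0018 [[289.7, 228.1], [289.6, 251.3], [289.6, 257.7]]
0.004 [[289.7, 224.6], [289.6, 247.3], [289.6, 253.6]]
```

View pics/w6c.png

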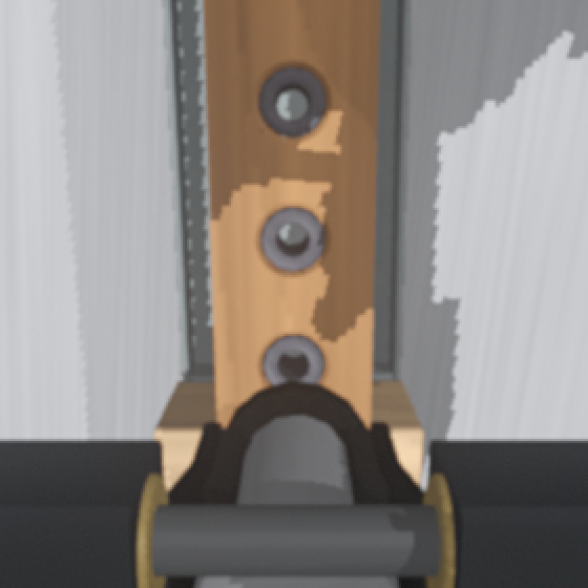

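```bash
python3 - <<'E'
from h import *
import pickle
p,s=pickle.load(open("w6.pkl","rb"));im=cv2.imread("pics/w6.png")
R=s["ee_rot"];T=s["tcp_pos"]
d=lambda off,z:T+R@[off,0,.0646-z]
for off in(-.002,0,.002,.004):
    print(off,w2p("wrist",[d(off+.018,.036),d(off+.018,.044),d(off+.012,.044)],p)[:,1].round(1))
g=cv2.cvtColor(im,6);print(list(enumerate(g[205:265,289],205)))
P=p2w("wrist",[(289.4,212.4)],.088,p)[0];print(P)
E
```

```text
-0.002 [224.9 230.2 242. ]
0 [221.1 226.3 238.1]
0.002 [217.2 222.3 234.2]
0.004 [213.4 218.3 230.2]
[(205, np.uint8(126)), (206, np.uint8(119)), (207, np.uint8(115)), (208, np.uint8(110)), (209, np.uint8(97)), (210, np.uint8(75)), (211, np.uint8(62)), (212, np.uint8(60)), (213, np.uint8(59)), (214, np.uint8(60)), (215, np.uint8(60)), (216, np.uint8(62)), (217, np.uint8(64)), (218, np.uint8(66)), (219, np.uint8(68)), (220, np.uint8(69)), (221, np.uint8(62)), (222, np.uint8(51)), (223, np.uint8(48)), (224, np.uint8(50)), (225, np.uint8(51)), (226, np.uint8(52)), (227, np.uint8(53)), (228, np.uint8(52)), (229, np.uint8(52)), (230, np.uint8(52)), (231, np.uint8(50)), (232, np.uint8(52)), (233, np.uint8(52)), (234, np.uint8(51)), (235, np.uint8(50)), (236, np.uint8(51)), (237, np.uint8(67)), (238, np.uint8(95)), (239, np.uint8(104)), (240, np.uint8(104)), (241, np.uint8(104)), (242, np.uint8(105)), (243, np.uint8(104)), (244, np.uint8(103)), (245, np.uint8(104)), (246, np.uint8(104)), (247, np.uint8(104)), (248, np.uint8(104)), (249, np.uint8(105)), (250, np.uint8(104)), (251, np.uint8(104)), (252, np.uint8(104)), (253, np.uint8(105)), (254, np.uint8(105)), (255, np.uint8(104)), (256, np.uint8(105)), (257, np.uint8(105)), (258, np.uint8(104)), (259, np.uint8(104)), (260, np.uint8(105)), (261, np.uint8(104)), (262, np.uint8(105)), (263, np.uint8(104)), (264, np.uint8(105))]
[0.5734 0.0659 0.088 ]
```

Request:
drive_tool(steps=[0,0,0,0.0033,-0.0005,0,0,0,0,0,0,0,0.01,0,0,0,0,0,0,0.01,0,0,0,0,0,0,0,0,0,0,0,0,0,0,0])

```text
time_s: 22.85
tcp_pos: [0.5734, 0.0656, 0.1571]
ee_rot: [[0.082, -0.997, -0.003], [-0.997, -0.082, -0.001], [0.001, 0.003, -1.0]]
wrist_force: [-0.2, -0.3, -3.4]
gripper_width: 0.269
gripper_force: 30.0
```

```bash
python3 - <<'E'
from h import *
s=st();todelta(.5736,.0665,.1526,-85.1)
E
```

```text
t 22.85 tcp [0.5734 0.0656 0.1571] yaw(toolx) -85.32 z [-0.003  -0.0011 -1.    ] F [-0.1639 -0.2915 -3.3951] w 23.4 gf 30.0
tool shift [-0.0009 -0.0003  0.0045] world [ 0.0002  0.0009 -0.0045]
world turn 0.2207823452818758 -> tool-z turn -0.003853378855443701  j6 -17.909343249070353
```

Request:
drive_tool(steps=[0,0,0,-0.0005,0,0.004,0,0,0,0,0,0,0.002,0,0,0,0,0,0,0.001,0,0,0,0,0,0,0.001,0,0,0,0,0,0,0,0])

```text
time_s: 23.27
tcp_pos: [0.5745, 0.0663, 0.1522]
ee_rot: [[0.082, -0.997, 0.001], [-0.997, -0.082, -0.0], [0.0, -0.001, -1.0]]
wrist_force: [-1.9, 0.2, 4.1]
gripper_width: 0.271
gripper_force: 30.0
```

Contact at the expected height; push on.

Request:
drive_tool(steps=[0,0,0,0,0,0.001,0,0,0,0,0,0,0.001,0,0,0,0,0,0,0.001,0,0,0,0,0,0,0.001,0,0,0,0,0,0,0,0])

```text
time_s: 23.68
tcp_pos: [0.5745, 0.0661, 0.1482]
ee_rot: [[0.082, -0.997, 0.001], [-0.997, -0.082, -0.0], [0.0, -0.001, -1.0]]
wrist_force: [-2.7, -0.3, 5.1]
gripper_width: 0.274
gripper_force: 30.0
```

Request:
drive_tool(steps=[0,0,0,0,0,0.004,0,0,0,0,0,0,0.004,0,0,0,0,0,0,0.004,0,0,0,0,0,0,0.004,0,0,0,0,0,0,0,0])

```text
time_s: 24.1
tcp_pos: [0.5741, 0.0663, 0.1291]
ee_rot: [[0.081, -0.997, -0.001], [-0.997, -0.081, 0.0], [-0.0, 0.001, -1.0]]
wrist_force: [0.6, -0.1, -3.6]
gripper_width: 0.274
gripper_force: 30.0
```

Request:
drive_tool(steps=[0,0,0,0,0,0.004,0,0,0,0,0,0,0.004,0,0,0,0,0,0,0.004,0,0,0,0,0,0,0,0])

```text
time_s: 24.43
tcp_pos: [0.5736, 0.0662, 0.1171]
ee_rot: [[0.081, -0.997, -0.002], [-0.997, -0.081, -0.001], [0.0, 0.002, -1.0]]
wrist_force: [0.1, -0.1, -2.8]
gripper_width: 0.275
gripper_force: 30.0
```

Request:
drive_tool(steps=[0,0,0,0,0,-0.02,0,0,0,0,0,0,-0.028,0,0,0,0,0.02,0,0,0,0,0,0,0.02,0,0,0,0,0,0,0,0,0,0,0,0,0,0,0,0.008,0,0,0,0,0,0,0,0,0,0,0,0,0,0,0])

```text
time_s: 25.1
tcp_pos: [0.5768, 0.0267, 0.1573]
ee_rot: [[0.082, -0.997, -0.002], [-0.997, -0.082, -0.0], [0.0, 0.002, -1.0]]
wrist_force: [0.9, 0.2, -3.7]
gripper_width: 0.265
gripper_force: 30.0
```

```bash
python3 - <<'E'
from h import *
import pickle
s=st();todelta(.5770,.0266,.1526,-85.1)
p=r.camera_params("wrist");im=r.capture("wrist");cv2.imwrite("pics/w7.png",im);pickle.dump((p,s),open("w7.pkl","wb"))
b=blobs(im,250,0,325,195,amin=200)
for q in b: print(q,p2w("wrist",[q[:2]],.088,p)[0][:2])
c=np.array([.5804,-.0133]);uy=np.array([-.085,.9964])
print(w2p("wrist",[[*(c+uy*k*.04),.088] for k in(-2,-1,0,1,2)],p))
print([w2p("wrist",[s["tcp_pos"]+s["ee_rot"]@[o+.012,0,.0206]],p)[0,1].round(1) for o in(-.002,0,.002)],cv2.cvtColor(im,6)[228:250,289])
E
```

```text
t 25.1 tcp [0.5768 0.0267 0.1573] yaw(toolx) -85.31 z [-0.0024 -0.0005 -1.    ] F [ 0.9095  0.1585 -3.6659] w 23.1 gf 30.0
tool shift [ 0.0002 -0.0002  0.0047] world [ 0.0002 -0.0001 -0.0047]
world turn 0.20578206893576123 -> tool-z turn -0.003591574644494977  j6 -14.005281768452143
(np.float64(288.5), np.float64(17.0), np.int32(36), np.int32(35), np.int32(1047)) [ 0.5869 -0.0914]
(np.float64(289.0), np.float64(92.5), np.int32(35), np.int32(36), np.int32(972)) [ 0.5836 -0.0532]
(np.float64(289.0), np.float64(164.0), np.int32(33), np.int32(33), np.int32(846)) [ 0.5803 -0.0131]
[[288.2421  13.5198]
 [288.5753  92.5872]
 [288.875  163.7067]
 [289.146  228.0195]
 [289.3923 286.458 ]]
[np.float64(242.0), np.float64(238.1), np.float64(234.1)] [ 53  53  52  52  52  53  54  51  53  71  97 108 108 107 107 107 107 106
 107 108 107 108]
```

Request:
drive_tool(steps=[0,0,0,0,0,0.0035,0,0,0,0,0,0,0.001,0,0,0,0,0,0,0.001,0,0,0,0,0,0,0.001,0,0,0,0,0,0,0.001,0,0,0,0,0,0,0.001,0,0,0,0,0,0,0.001,0,0,0,0,0,0,0,0])

```text
time_s: 25.82
tcp_pos: [0.5775, 0.0263, 0.1508]
ee_rot: [[0.082, -0.997, 0.001], [-0.997, -0.082, -0.0], [0.001, -0.001, -1.0]]
wrist_force: [-3.3, -0.2, 4.9]
gripper_width: 0.274
gripper_force: 30.0
```

Request:
drive_tool(steps=[0,0,0,0,0,0.002,0,0,0,0,0,0,0.002,0,0,0,0,0,0,0.002,0,0,0,0,0,0,0,0])

```text
time_s: 26.15
tcp_pos: [0.5775, 0.0263, 0.1443]
ee_rot: [[0.082, -0.997, 0.001], [-0.997, -0.082, -0.0], [0.0, -0.001, -1.0]]
wrist_force: [-2.8, 0.3, 4.8]
gripper_width: 0.273
gripper_force: 30.0
```

Moving. Drive through, then lift and go to bore 3.

Request:
drive_tool(steps=[0,0,0,0,0,0.004,0,0,0,0,0,0,0.004,0,0,0,0,0,0,0.004,0,0,0,0,0,0,0.004,0,0,0,0,0,0,0.004,0,0,0,0,0,0,0.004,0,0,0,0,0,0,0.002,0,0,0,0,0,0,0,0])

```text
time_s: 26.82
tcp_pos: [0.5776, 0.0265, 0.1167]
ee_rot: [[0.082, -0.997, -0.0], [-0.997, -0.082, -0.0], [0.0, 0.0, -1.0]]
wrist_force: [-0.2, -0.2, -3.3]
gripper_width: 0.275
gripper_force: 30.0
```

Request:
drive_tool(steps=[0,0,0,0,0,-0.02,0,0,0,0,0,0,-0.028,0,0,0,0,0.02,0,0,0,0,0,0,0.02,0,0,0,0,0,0,0,0,0,0,0,0,0,0,0,0.008,0,0,0,0,0,0,0,0,0,0,0,0,0,0,0])

```text
time_s: 27.48
tcp_pos: [0.5801, -0.0131, 0.1557]
ee_rot: [[0.082, -0.997, -0.002], [-0.997, -0.082, -0.0], [0.0, 0.002, -1.0]]
wrist_force: [0.0, 0.5, -4.4]
gripper_width: 0.271
gripper_force: 30.0
```

```bash
python3 - <<'E'
from h import *
s=st();todelta(.5804,-.0133,.1526,-85.1)
p=r.camera_params("wrist");im=r.capture("wrist");cv2.imwrite("pics/w8.png",im)
for q in blobs(im,250,0,325,205,amin=200): print(q,p2w("wrist",[q[:2]],.088,p)[0][:2])
cv2.imwrite("pics/top8.png",r.capture("top"))
E
```

```text
t 27.48 tcp [ 0.5801 -0.0131  0.1557] yaw(toolx) -85.3 z [-0.0024 -0.0003 -1.    ] F [ 0.0157  0.4965 -4.4315] w 23.5 gf 30.0
tool shift [ 0.0003 -0.0003  0.0031] world [ 0.0003 -0.0002 -0.0031]
world turn 0.2048724559722217 -> tool-z turn -0.0035756989033623892  j6 -9.977311842312234
(np.float64(288.5), np.float64(92.5), np.int32(34), np.int32(36), np.int32(972)) [ 0.5871 -0.093 ]
(np.float64(289.0), np.float64(164.0), np.int32(33), np.int32(33), np.int32(859)) [ 0.5836 -0.0532]
```

Request:
drive_tool(steps=[0,0,0,0,0,0.0035,0,0,0,0,0,0,0.001,0,0,0,0,0,0,0.001,0,0,0,0,0,0,0.001,0,0,0,0,0,0,0.001,0,0,0,0,0,0,0.002,0,0,0,0,0,0,0.002,0,0,0,0,0,0,0,0])

```text
time_s: 28.25
tcp_pos: [0.581, -0.0134, 0.1472]
ee_rot: [[0.082, -0.997, 0.001], [-0.997, -0.082, -0.0], [0.0, -0.001, -1.0]]
wrist_force: [-3.0, 0.5, 4.4]
gripper_width: 0.272
gripper_force: 30.0
```

Request:
drive_tool(steps=[0,0,0,0,0,0.004,0,0,0,0,0,0,0.004,0,0,0,0,0,0,0.004,0,0,0,0,0,0,0.004,0,0,0,0,0,0,0.004,0,0,0,0,0,0,0.004,0,0,0,0,0,0,0.004,0,0,0,0,0,0,0.0015,0,0,0,0,0,0,0,0])

```text
time_s: 29.0
tcp_pos: [0.5804, -0.0135, 0.1166]
ee_rot: [[0.082, -0.997, -0.001], [-0.997, -0.082, -0.001], [0.001, 0.001, -1.0]]
wrist_force: [-3.9, 0.0, 3.5]
gripper_width: 0.277
gripper_force: 30.0
```

Request:
drive_tool(steps=[0,0,0,0,0,-0.02,0,0,0,0,0,0,-0.028,0,0,0,0,0.02,0,0,0,0,0,0,0.02,0,0,0,0,0,0,0,0,0,0,0,0,0,0,0,0.008,0,0,0,0,0,0,0,0,0,0,0,0,0,0,0])

```text
time_s: 29.67
tcp_pos: [0.5832, -0.0529, 0.1545]
ee_rot: [[0.082, -0.997, -0.003], [-0.997, -0.082, -0.0], [-0.0, 0.003, -1.0]]
wrist_force: [0.4, 0.5, -3.0]
gripper_width: 0.274
gripper_force: 30.0
```

```bash
python3 - <<'E'
from h import *
s=st();todelta(.5838,-.0532,.1526,-85.1)
p=r.camera_params("wrist");im=r.capture("wrist");cv2.imwrite("pics/w9.png",im)
for q in blobs(im,250,0,325,205,amin=200): print(q,p2w("wrist",[q[:2]],.088,p)[0][:2])
E
```

```text
t 29.67 tcp [ 0.5832 -0.0529  0.1545] yaw(toolx) -85.31 z [-0.003  -0.0002 -1.    ] F [ 0.3938  0.5114 -3.0186] w 23.8 gf 30.0
tool shift [ 0.0003 -0.0006  0.0019] world [ 0.0006 -0.0003 -0.0019]
world turn 0.2104107166108804 -> tool-z turn -0.0036723597863405873  j6 -5.935424212025972
(np.float64(288.5), np.float64(164.0), np.int32(34), np.int32(33), np.int32(870)) [ 0.587  -0.0932]
```

Request:
drive_tool(steps=[0,0,0,0,-0.0005,0.001,0,0,0,0,0,0,0.001,0,0,0,0,0,0,0.001,0,0,0,0,0,0,0.001,0,0,0,0,0,0,0.001,0,0,0,0,0,0,0.002,0,0,0,0,0,0,0.002,0,0,0,0,0,0,0,0])

```text
time_s: 30.38
tcp_pos: [0.5847, -0.0534, 0.1487]
ee_rot: [[0.082, -0.997, 0.001], [-0.997, -0.082, -0.001], [0.001, -0.001, -1.0]]
wrist_force: [-2.8, 0.5, 4.1]
gripper_width: 0.273
gripper_force: 30.0
```

Request:
drive_tool(steps=[0,0,0,0,0,0.004,0,0,0,0,0,0,0.004,0,0,0,0,0,0,0.004,0,0,0,0,0,0,0.004,0,0,0,0,0,0,0.004,0,0,0,0,0,0,0.004,0,0,0,0,0,0,0.004,0,0,0,0,0,0,0.002,0,0,0,0,0,0,0,0])

```text
time_s: 31.13
tcp_pos: [0.5844, -0.0532, 0.1167]
ee_rot: [[0.082, -0.997, -0.001], [-0.997, -0.082, -0.0], [0.0, 0.001, -1.0]]
wrist_force: [-0.7, -0.3, -3.5]
gripper_width: 0.273
gripper_force: 30.0
```

Request:
drive_tool(steps=[0,0,0,0,0,-0.02,0,0,0,0,0,0,-0.028,0,0,0,0,0.02,0,0,0,0,0,0,0.02,0,0,0,0,0,0,0,0,0,0,0,0,0,0,0,0.008,0,0,0,0,0,0,0,0,0,0,0,0,0,0,0])

```text
time_s: 31.8
tcp_pos: [0.587, -0.0927, 0.1556]
ee_rot: [[0.082, -0.997, -0.003], [-0.997, -0.082, 0.0], [-0.0, 0.003, -1.0]]
wrist_force: [-0.8, -0.1, -3.8]
gripper_width: 0.273
gripper_force: 30.0
```

```bash
python3 - <<'E'
from h import *
s=st();todelta(.5871,-.0932,.1526,-85.1)
t=r.capture("top");cv2.imwrite("pics/top10.png",t)
p=r.camera_params("wrist");im=r.capture("wrist");cv2.imwrite("pics/w10.png",im)
print(w2p("wrist",[[.5871,-.0932,.088]],p))
E
```

```text
t 31.8 tcp [ 0.587  -0.0927  0.1556] yaw(toolx) -85.31 z [-0.0027  0.0001 -1.    ] F [-0.7997 -0.0897 -3.844 ] w 23.7 gf 30.0
tool shift [ 0.0005 -0.0001  0.003 ] world [ 0.0001 -0.0005 -0.003 ]
world turn 0.20795664860150964 -> tool-z turn -0.0036295282195092046  j6 -1.9095178324546285
[[290.1262 228.0246]]
```

Request:
drive_tool(steps=[0,0,0,0.0005,0,0.002,0,0,0,0,0,0,0.001,0,0,0,0,0,0,0.001,0,0,0,0,0,0,0.001,0,0,0,0,0,0,0.001,0,0,0,0,0,0,0.002,0,0,0,0,0,0,0.002,0,0,0,0,0,0,0,0])

```text
time_s: 32.57
tcp_pos: [0.5879, -0.0939, 0.1487]
ee_rot: [[0.082, -0.997, 0.001], [-0.997, -0.082, -0.001], [0.001, -0.001, -1.0]]
wrist_force: [-2.8, -0.5, 4.6]
gripper_width: 0.271
gripper_force: 30.0
```

Request:
drive_tool(steps=[0,0,0,0,0,0.004,0,0,0,0,0,0,0.004,0,0,0,0,0,0,0.004,0,0,0,0,0,0,0.004,0,0,0,0,0,0,0.004,0,0,0,0,0,0,0.004,0,0,0,0,0,0,0.004,0,0,0,0,0,0,0.002,0,0,0,0,0,0,0,0])

```text
time_s: 33.32
tcp_pos: [0.5878, -0.0935, 0.1167]
ee_rot: [[0.082, -0.997, -0.0], [-0.997, -0.082, -0.0], [0.0, 0.0, -1.0]]
wrist_force: [-0.2, -0.4, -3.5]
gripper_width: 0.271
gripper_force: 30.0
```

Request:
drive_tool(steps=[0,0,0,0,0,-0.02,0,0,0,0,0,0,-0.025,0,0,0,0,0,0,-0.025,0,0,0,0,-0.02,0.0046,0,0,0,0,0,-0.0338,0.0078,0,0,0,0,0,-0.0338,0.0078,0,0,0,0,0,-0.0338,0.0078,0,0,0,0,0,-0.0338,0.0078,0,0,0,0,0,-0.0338,0.0078,0,0,0,0,0,-0.0338,0.0078,0,0])

```text
time_s: 34.15
tcp_pos: [0.5177, 0.1257, 0.1868]
ee_rot: [[0.081, -0.997, 0.0], [-0.997, -0.081, 0.0], [-0.0, -0.0, -1.0]]
wrist_force: [0.3, 0.2, -3.6]
gripper_width: 0.273
gripper_force: 30.0
```

Request:
drive_tool(steps=[0,0,0,-0.0338,0.0078,0,0,0,0,0,-0.0338,0.0078,0,0,0,0,0,-0.0338,0.0078,0,0,0,0,0,-0.0338,0.0078,0,0,0,0,0,-0.0338,0.0078,0,0,0,0,0,-0.0338,0.0082,0,0,0,0,0,0,0,0,0,0,0,0,0,0,0,0,0,0,0,0,0,0,0])

```text
time_s: 34.9
tcp_pos: [0.4545, 0.3225, 0.1865]
ee_rot: [[0.082, -0.997, -0.001], [-0.997, -0.082, -0.001], [0.001, 0.001, -1.0]]
wrist_force: [0.7, -0.8, -3.4]
gripper_width: 0.269
gripper_force: 30.0
```

```bash
python3 - <<'E'
from h import *
s=st();todelta(.4547,.3224,.0836,-85.3)
p=r.camera_params("wrist");im=r.capture("wrist");cv2.imwrite("pics/w11.png",im)
t=r.capture("top");cv2.imwrite("pics/top11.png",t)
print([w2p("wrist",[s["tcp_pos"]+s["ee_rot"]@[o+.012,0,.0206]],p)[0,1].round(1) for o in(-.002,0,.002)],cv2.cvtColor(im,6)[228:250,289])
q=w2p("top",[[*(np.array([.5804,-.0133])+k*np.array([-.0034,.0399])),.088] for k in(-2,-1,0,1,2)]).round().astype(int)
for a,b in q: print(a,b,t[b,a-7:a+8].tolist()[::2])
E
```

```text
t 34.9 tcp [0.4545 0.3225 0.1865] yaw(toolx) -85.3 z [-0.0007 -0.0006 -1.    ] F [ 0.7103 -0.7598 -3.3862] w 23.4 gf 30.0
tool shift [ 0.     -0.0003  0.1029] world [ 0.0002 -0.0001 -0.1029]
world turn -0.0013334239810944837 -> tool-z turn 2.3272638795149362e-05  j6 -47.30546911294061
[np.float64(242.0), np.float64(238.1), np.float64(234.2)] [ 44  46  45  42  44  44  44  43  46  64  91 100 100  98 100 100  99 100
  99 100 101 100]
330 218 [[54, 90, 129], [38, 50, 67], [31, 28, 25], [41, 38, 37], [82, 79, 72], [57, 64, 70], [48, 80, 117], [52, 89, 128]]
310 219 [[61, 98, 143], [50, 68, 96], [41, 40, 38], [40, 40, 35], [57, 54, 49], [82, 80, 78], [53, 77, 109], [58, 93, 133]]
291 221 [[58, 94, 137], [58, 67, 86], [39, 38, 35], [25, 21, 22], [34, 30, 26], [58, 58, 60], [61, 92, 129], [63, 102, 145]]
272 222 [[52, 84, 123], [62, 66, 72], [52, 48, 44], [30, 26, 26], [33, 29, 26], [43, 49, 63], [58, 91, 132], [63, 100, 143]]
252 223 [[58, 95, 138], [35, 57, 82], [38, 39, 39], [29, 26, 25], [24, 22, 21], [28, 27, 30], [50, 79, 116], [59, 96, 137]]
```

Request:
drive_tool(steps=[0,0,0,0,0,0.03,0,0,0,0,0,0,0.03,0,0,0,0,0,0,0.004,0,0,0,0,0,0,0,0,0,0,0,0,0,0.004,0,0,0,0,0,0,0.004,0,0,0,0,0,0,0,0])

```text
time_s: 35.58
tcp_pos: [0.4553, 0.3227, 0.1158]
ee_rot: [[0.081, -0.997, 0.001], [-0.997, -0.081, 0.001], [-0.001, -0.001, -1.0]]
wrist_force: [-0.7, 0.5, -3.8]
gripper_width: 0.273
gripper_force: 30.0
```

Nose is in the hole freely.

Request:
drive_tool(steps=[0,0,0,0,0,0.008,0,0,0,0,0,0,0.008,0,0,0,0,0,0,0.008,0,0,0,0,0,0,0.004,0,0,0,0,0,0,0.002,0,0,0,0,0,0,0.001,0,0,0,0,0,0,0,0])

```text
time_s: 36.17
tcp_pos: [0.4548, 0.3225, 0.084]
ee_rot: [[0.082, -0.997, -0.0], [-0.997, -0.082, -0.0], [0.0, 0.0, -1.0]]
wrist_force: [-0.3, 1.2, -3.5]
gripper_width: 0.272
gripper_force: 30.0
```

Request:
drive_tool(steps=[0,0,0,0,0,0.0006,0,0,0,0,0,0,0.0004,0,0,0,0,0,0,0,0])

```text
time_s: 36.42
tcp_pos: [0.4552, 0.3229, 0.0836]
ee_rot: [[0.082, -0.997, 0.001], [-0.997, -0.082, 0.001], [-0.001, -0.001, -1.0]]
wrist_force: [-0.1, 0.5, -1.4]
gripper_width: 0.271
gripper_force: 30.0
```

Request:
drive_tool(steps=[0,0,0,0,0,0,1,0,0,0,0,0,0,1,0,0,0,0,0,0,1,0,0,0,0,0,0,1,0,0,0,0,0,0,1,0,0,0,0,0,0,1,0,0,0,0,0,0,1,0,0,0,0,0,0,1,0,0,0,0,0,0,1,0,0,0,0,0,0,1])

```text
time_s: 37.25
tcp_pos: [0.4548, 0.3225, 0.083]
ee_rot: [[0.082, -0.997, -0.0], [-0.997, -0.082, -0.0], [0.0, 0.0, -1.0]]
wrist_force: [0.4, -1.0, 0.5]
gripper_width: 0.938
gripper_force: 0.0
```

Request:
drive_tool(steps=[0,0,0,0,0,-0.02,1,0,0,0,0,0,-0.035,1,0,0,0,0,0,-0.035,1,0,0,0,0,0,-0.035,1,0,0,0,0.0345,-0.0098,0,1,0,0,0,0.0345,-0.0098,0,1,0,0,0,0.0345,-0.0098,0,1,0,0,0,0.0345,-0.0098,0,1,0,0,0,0.0345,-0.0098,0,1,0,0,0,0.0345,-0.0098,0,1])

```text
time_s: 38.08
tcp_pos: [0.5305, 0.1194, 0.2083]
ee_rot: [[0.082, -0.997, 0.0], [-0.997, -0.082, 0.0], [-0.0, -0.0, -1.0]]
wrist_force: [0.7, 0.7, 0.1]
gripper_width: 1.001
gripper_force: 0.0
```

Request:
drive_tool(steps=[0,0,0,0.0345,-0.0098,0,1,0,0,0,0.0345,-0.0098,0,1,0,0,0,0.0345,-0.0098,0,1,0,0,0,0.0345,-0.0098,0,1,0,0,0,0,0,0,1,0,0,0,0,0,0,1,0,0,0,0,0,0,1])

```text
time_s: 38.67
tcp_pos: [0.5804, -0.0135, 0.2078]
ee_rot: [[0.081, -0.997, -0.001], [-0.997, -0.081, 0.0], [-0.0, 0.001, -1.0]]
wrist_force: [-1.0, 0.3, 0.2]
gripper_width: 0.998
gripper_force: 0.0
```

```bash
python3 - <<'E'
from h import *
s=st();todelta(.5804,-.0133,.0872,-85.1)
p=r.camera_params("wrist");im=r.capture("wrist");cv2.imwrite("pics/w12.png",im)
w4=cv2.imread("pics/w4.png");g4=cv2.cvtColor(w4,6);g=cv2.cvtColor(im,6)
q=w2p("wrist",[[*(np.array([.5804,-.0133])+k*np.array([-.0034,.0399])),.088] for k in(-2,-1,0,1)],p).round().astype(int)
q4=[(300,93),(300,150),(299,202),(299,250)]
for (a,b),(c,d) in zip(q,q4): print((a,b),"now",g[b,a-16:a+17:2],"before",g4[d,c-16:c+17:2])
E
```

```text
t 38.67 tcp [ 0.5804 -0.0135  0.2078] yaw(toolx) -85.37 z [-0.0006  0.0001 -1.    ] F [-0.9791  0.2554  0.2445] w 86.8 gf 0.0
tool shift [-0.0001 -0.0001  0.1206] world [ 0.      0.0002 -0.1206]
world turn 0.26580600739991667 -> tool-z turn -0.004639190000708958  j6 -9.998421998063721
(np.int64(289), np.int64(95)) now [ 88  85 111  80  54  53  65  79  78  78  77  58  62  65  69  69  70] before [ 89  75  64  65  65 115 126  93  77  79  79  61  58  64  66  65  83]
(np.int64(289), np.int64(153)) now [137 118  88 122 133 100  60  57  61  58  62  67  81  95  93  81 123] before [131 101  99 101  88  71 125 109  96  92  74  66 101 103  93 119 140]
(np.int64(290), np.int64(206)) now [133 114  87  78 113 142 150 125  98  94  95  94  87  68  64 109 139] before [133 120  99 108  99  76  58  53  53  52  53  58 103 107  94 118 142]
(np.int64(290), np.int64(256)) now [138 133 101  77  80  79  69  65  65  64  65  64  62  62  65 108 135] before [139 129  99 110  99  77  58  53  50  50  50  67 110 106  93 122 142]
```

Request:
drive_tool(steps=[0,0,0,0,0,0.035,1,0,0,0,0,0,0.035,1,0,0,0,0,0,0.035,1,0,0,0,0,0,0.013,1,0,0,0,0,0,0,1,0,0,0,0,0,0,0,0,0,0,0,0,0,0,0,0,0,0,0,0,0,0,0,0,0,0,0,0,0,0,0,0,0,0,0])

```text
time_s: 39.55
tcp_pos: [0.5813, -0.0131, 0.0914]
ee_rot: [[0.082, -0.997, 0.002], [-0.997, -0.082, 0.001], [-0.0, -0.003, -1.0]]
wrist_force: [-0.4, -0.6, 0.4]
gripper_width: 0.703
gripper_force: 0.0
```

Request:
drive_tool(steps=[0,0,0,0,0,0,0,0,0,0,0,0,0,0,0,0,0,0,0,0,0,0,0,0,0,0,0,0,0,0,0,0,0,0,0])

```text
time_s: 39.97
tcp_pos: [0.5806, -0.0134, 0.0906]
ee_rot: [[0.082, -0.997, -0.0], [-0.997, -0.082, -0.0], [0.0, 0.0, -1.0]]
wrist_force: [-3.2, 0.4, 5.0]
gripper_width: 0.572
gripper_force: 30.0
```

Request:
drive_tool(steps=[0,0,0,0,0,-0.015,0,0,0,0,0,0,-0.025,0,0,0,0,0,0,0,0,0,0,0,-0.0065,0.037,0,0,0,0,0,-0.0065,0.037,0,0,0,0,0,-0.0065,0.037,0,0,0,0,0,-0.0065,0.037,0,0,0,0,0,0,0,0,0,0,0,0,0,0,0,0])

```text
time_s: 40.72
tcp_pos: [0.4282, 0.0001, 0.1292]
ee_rot: [[0.082, -0.997, -0.002], [-0.997, -0.082, -0.0], [-0.0, 0.002, -1.0]]
wrist_force: [1.1, 0.8, -2.9]
gripper_width: 0.57
gripper_force: 30.0
```

Request:
drive_tool(steps=[0,0,0,0,0,0.03,0,0,0,0,0,0,0.03,0,0,0,0,0,0,0.03,0,0,0,0,0,0,0,0,0,0,0,0,0,0,0])

```text
time_s: 41.13
tcp_pos: [0.4308, 0.0001, 0.0388]
ee_rot: [[0.081, -0.997, -0.004], [-0.997, -0.081, -0.002], [0.001, 0.004, -1.0]]
wrist_force: [0.5, -0.7, -0.8]
gripper_width: 0.57
gripper_force: 30.0
```

Request:
drive_tool(steps=[0,0,0,0,0,0.005,0,0,0,0,0,0,0.002,0,0,0,0,0,0,0.001,0,0,0,0,0,0,0,0])

```text
time_s: 41.47
tcp_pos: [0.4317, 0.0007, 0.0329]
ee_rot: [[0.082, -0.997, 0.002], [-0.997, -0.082, 0.001], [-0.001, -0.002, -1.0]]
wrist_force: [-0.8, -0.5, -2.8]
gripper_width: 0.572
gripper_force: 30.0
```

Request:
drive_tool(steps=[0,0,0,0,0,0.001,0,0,0,0,0,0,0.001,0,0,0,0,0,0,0.0007,0,0,0,0,0,0,0,0])

```text
time_s: 41.8
tcp_pos: [0.4314, 0.0007, 0.0305]
ee_rot: [[0.082, -0.997, 0.001], [-0.997, -0.082, 0.0], [0.0, -0.001, -1.0]]
wrist_force: [-1.7, 0.3, 8.3]
gripper_width: 0.575
gripper_force: 30.0
```

Request:
drive_tool(steps=[0,0,0,0,0,0,1,0,0,0,0,0,0,1,0,0,0,0,0,0,1,0,0,0,0,0,0,1,0,0,0,0,0,0,1,0,0,0,0,0,0,1,0,0,0,0,0,-0.04,1,0,0,0,0,0,-0.04,1,0,0,0,0,0,-0.04,1,0,0,0,0,0,-0.04,1])

```text
time_s: 42.63
tcp_pos: [0.4305, 0.0003, 0.191]
ee_rot: [[0.082, -0.997, -0.001], [-0.997, -0.082, -0.0], [0.0, 0.001, -1.0]]
wrist_force: [1.2, -0.1, -0.9]
gripper_width: 0.998
gripper_force: 0.0
```

Request:
drive_tool(steps=[0,0,0,0.038,0,0,1,0,0,0,0.038,0,0,1,0,0,0,0.038,0,0,1,0,0,0,0.038,0,0,1,0,0,0,0.038,0,0,1,0,0,0,0.038,0,0,1,0,0,0,0.038,0,0,1,0,0,0,0.038,0,0,1,0,0,0,0.038,0,0,1,0,0,0,0,0,0,1])

```text
time_s: 43.47
tcp_pos: [0.459, -0.3458, 0.1884]
ee_rot: [[0.076, -0.997, -0.0], [-0.997, -0.076, -0.002], [0.001, 0.0, -1.0]]
wrist_force: [0.9, -0.3, 0.3]
gripper_width: 0.999
gripper_force: 0.0
```

```bash
python3 - <<'E'
from h import *
st()
a=r.capture("top")[100:330,90:390];b=r.capture("scene")[90:330,120:350]
cv2.imwrite("pics/end.png",np.vstack([cv2.resize(a,(480,368),interpolation=3),np.hstack([cv2.resize(b,(222,232),interpolation=3),np.zeros((232,258,3),np.uint8)])])) if 0 else cv2.imwrite("pics/end.png",np.hstack([cv2.resize(a,(480,368),interpolation=3),cv2.resize(b,(320,368),interpolation=3)]))
E
```

```text
t 43.47 tcp [ 0.459  -0.3458  0.1884] yaw(toolx) -85.63 z [-0.0002 -0.0015 -1.    ] F [ 0.9218 -0.3169  0.2861] w 86.9 gf 0.0
```

View pics/end.png

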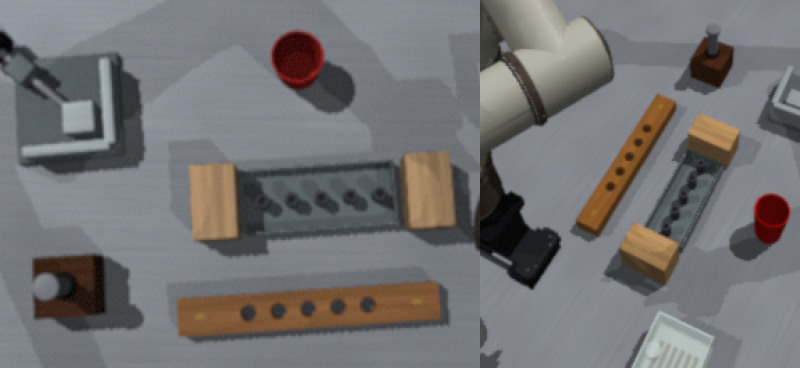

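The last picture shows all five bushes in the tray (left panel, about (262,200) to (382,195)). The bores are empty, the drift is upright in its stand, the blocks are in place and the jig is clear on the robot's side. I'm handing the job in.

```bash
python3 -c "
from station import r
print(r.finish_job())"
```

```text
the job is handed in; nothing more can be done
None
```

I handed the job in at about 43 s: all five bushes are in the tray, the drift is upright in its stand, the jig lies flat on the robot's side clear of tray and blocks, and the red cup was not touched.

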